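# Load the test cassettes and run them in under the light shield

## Robot

A 6-joint arm with a two-finger parallel gripper is mounted at the origin on the work surface. World frame = base frame: x ahead of the robot, y to its left, z up, the work surface at z = 0. Lengths are in m, angles in rad, forces in N, time in s.
With the tool pointing down it reaches from about 0.275 to 0.825 m from the base axis. Payload 4.9 kg.
Tool frame: the origin (TCP) lies at the very end of the fingers, on their centre line; the grasp point (between the pads) lies 19 mm behind it; y points along the fingers, x is the direction in which the jaws open and shut, and the axes are right-handed (so a half turn about y gives the same grasp; the last joint's range is limited). The gripper opens to 85 mm and grips with 20 to 120 N. Pads are 22 mm wide; open, the fingers measure 114 mm over their backs; the gripper's body (76 mm by 85 mm) begins 54 mm behind the grasp point. The pads swing forward as they close: fully open they stand 13 mm farther back than shut.
Start: joints at [-1.274, 0.326, -0.193, 1.052, 0, 1.437], TCP at [0.23, -0.5, 0.231] pointing down, gripper open.
Joint ranges: [-2.65, 2.65], [-0.97, 1.79], [-1.3, 1.35], [-1.93, 2.1], [-1.47, 1.37], [-3.14, 3.14]. Speed limits (rad/s): [2.57, 2.57, 3.14, 3.14, 3.14, 3.14].

## Interface

Orientations are given as a unit quaternion [x, y, z, w].
In Python, from station import manip gives the robot as it stands.
- The arm moves only by the tool step_arm, never from a script. Its argument "increments" is one flat list of numbers, 7 for each row, row after row: the shift along the tool's x, y, z in mm, then the turn, a rotation vector about the tool's x, y, z in degrees, then the opening, from -1 (shut) to 1 (fully open), so that 0 is half open. In form: [tx, ty, tz, ax, ay, az, grip, tx, ty, tz, ax, ay, az, grip, ...]. A call has 1 to 5 rows; each row is the pose to reach, as a shift and turn from the pose commanded when the call began, along the tool's axes at that moment; what a row does not reach only later rows make up. A row lasts 1/8 s, in which the tool goes at most 62.5 mm and 10.7 degrees, less where a joint would pass 70% of its speed; a pose out of reach is approached as far as the arm can. A call with a gripper value outside its range is refused whole. The fingers move at their own pace and stop on an object; "squeeze" is the grip in N (left out, the last holds). Time passes only in rows, so rows that repeat a pose let the fingers close. It gives the time, the measured TCP pose, the force and the opening at its end, in the units of the state.
- manip.observe(): the state, without advancing time (a new reading comes with each control period).
- manip.read_camera(name): name is "scene" or "top"; returns a dict with "color" (480x640x3 uint8, red, green, blue), "range_z" (480x640 float32, m along the optical axis (not along the pixel's ray), 0 where there is no reading), "K" (3x3 intrinsics, pixels), "k1" (the pictures are not rectified: a ray, as slopes to the right and down, at radius r is drawn at 1 + k1 r^2 times it, then the intrinsics apply), "position" and "rotation" of the camera in the world. Camera axes: x right, y up, looking along -z (the intrinsics and any distortion apply to the point x, -y, -z); pixel columns grow to the right and rows downward; lengths in m; the calibration is good to about 2 mm. A picture is of the moment at which its call begins.
- manip.sign_off(): hands the job in, once; it reports no verdict.
The state is a dict: "clock": time; "qpos": joint angles; "qd": joint speeds; "effort": joint torques, N m; "position": TCP position; "tcp_rot": TCP orientation; "force": force on the tool from outside, world axes, zero at the start; "ft_torque": the same for the moment, N m; "opening": opening from 0.0 (shut) to 1.0 (fully open).
Only numpy, scipy, OpenCV 4.12 (cv2) and the standard library are available. Lean on these libraries where they do the work, as an engineer would, in place of code of your own. Each camera call takes 0.05 s, during which the arm holds its last target.

## Task

Tip the sprung light shield back until it snaps to its far stop, then draw every cassette out of the leaning magazine one at a time, always the bottom one through the front while those above stay in the chute, and lay each flat on the floor of the tray before drawing the next. Then slide the loaded tray sideways along the bench, without lifting or tipping it, squarely onto the white reading place beside it, and tip the shield forward again until it snaps over the tray. Leave the bottle, the tip rack and the beaker alone.

Things in the scene. Friction and masses are not known exactly. Their poses are not given: they have to be found in the camera images.
- station: Fixed reading station on the bench, level; carries the two marked places and the shield. Origin on the bench half-way between the two marks. Its +y runs from the reading place towards the loading place, its +x from the tray lane towards the shield.
- load_mark (a point): Centre, on the bench, of the loading place: a plain thin white outline 112 x 272 mm (x by y of the station), where the tray stands at first, up to about 20 mm off. Marks are paint-thin and do not obstruct.
- read_mark (a point): Centre, on the bench, of the reading place: the same outline filled white, 270 mm from the loading place along the station's -y.
- shield (a joint): Light shield, a white panel 104 mm wide, 5 mm thick, hinged behind (+x of) the reading place. 0 = forward stop, leaning 0.70 rad (40 deg) from upright towards the station's -x, over the reading place; 0.70 = upright; 1.40 = back stop, leaning 40 deg to +x. A spring drives it to the nearer stop from either side of upright; pushing it off a stop takes about 4 N at the top edge. Starts forward.
- shield_hinge (a point): Middle of the shield's hinge line, which runs along the station's y, 35 mm above the bench and 88 mm to the station's +x of the reading place's centre. Behind it is only open bench.
- shield_edge (a point): Middle of the shield's free (top) edge, 110 mm from the hinge; moves with it. It is 119 mm above the bench at either stop and 145 mm when upright, always above the tray's fin.
- tray: Loose aluminium tray, 104 mm (its x) x 262 mm (its y), about 0.45 kg; floor 4 mm thick, rim 12 mm high and 3 mm thick. Origin at the centre of its underside; at first its axes are nearly the station's. A black fin stands in its middle. Two cassettes fit on each side of the fin, lying along x (for instance at y = -104, -48, 48, 104 mm).
- tray_fin (a point): Point in the tray's fin, 45 mm above the tray's underside. The fin is 44 mm along the tray's x and 12 mm thick along its y, top 60 mm above the underside: pinch it across the 12 mm.
- tray_floor (a point): Centre of the tray's floor, 4 mm above its underside.
- magazine: Fixed leaning magazine (chute) of slippery grey sheet, up to 135 mm high at the back. Origin on the bench under the centre of where the bottom cassette lies; its -x is the open front, towards the tray. The stack leans back: each cassette lies level, 18 mm higher and 15 mm further to +x than the one below. When a bottom cassette is fully out (80 mm), those above slide down a step by themselves.
- chute_foot (a point): Centre of the bottom cassette's underside when it is in place, 34 mm above the bench, on top of a tongue 20 mm wide whose front end is within 2 mm of the cassette's front. Below it is a base plate 12 mm high, 100 mm wide.
- chute_front (a point): Middle of the bottom cassette's front upper edge when it is in place, 52 mm above the bench. The front 15 mm of the bottom cassette stands free, its sides too; an 8 mm wide rib begins 5 mm above this point and leans back along the stack's middle. Side cheeks beside the stack begin about 25 mm behind the cassettes' fronts.
- cassette1_center (a point): Centre of a white cassette, a flat plastic block 80 mm (x) x 30 mm (y) x 18 mm (z), 45 g, with a small grey window and a dark dot on top. The bottom one of the stack at first. In the magazine its axes are the magazine's.
- cassette2_center (a point): Centre of a white cassette, a flat plastic block 80 mm (x) x 30 mm (y) x 18 mm (z), 45 g, with a small grey window and a dark dot on top. The second from the bottom at first. In the magazine its axes are the magazine's.
- cassette3_center (a point): Centre of a white cassette, a flat plastic block 80 mm (x) x 30 mm (y) x 18 mm (z), 45 g, with a small grey window and a dark dot on top. The third from the bottom at first. In the magazine its axes are the magazine's.
- cassette4_center (a point): Centre of a white cassette, a flat plastic block 80 mm (x) x 30 mm (y) x 18 mm (z), 45 g, with a small grey window and a dark dot on top. The uppermost; may be absent. In the magazine its axes are the magazine's.
- reagent_bottle: Bystander: capped brown bottle, 56 mm across, 110 mm high; not to be disturbed.
- tip_rack: Bystander: box of pipette tips, 88 x 123 x 57 mm; not to be disturbed.
- beaker: Bystander: glass beaker, 60 mm across, 70 mm high; not to be disturbed; may be absent.
Things that resemble listed ones, but are neither listed nor needed, are in the scene too. Several things look just like the magazine: the one meant starts farthest from the robot's base.

How it is judged:
By the outcome, as a careful person would: the job done as asked, in the order asked, and still so for the second after the job is handed in, with the robot touching nothing.
Of cassette4, beaker only 1 to 2 are there at a start; the rules pass over those that are not, and their reading is None.
At some moment in a run one of tray may be knocked a few centimetres aside while the robot is not near it.
Once in a run the grip may slacken for a moment while it holds something.
It also fails if it takes over 210 s, if anything falls off the work surface, if the arm or the gripper's body presses on something with over 40 N, if the wrist force passes 120 N, or if a joint passes its speed limit or range.

## Working session

There is one attempt and no reset: what is moved stays moved. The work goes in short steps, Python scripts to look and compute and a tool call to move; the robot and the scene stay as the last step left them, time stands still between calls to the robot, and variables do not carry over. Pictures are saved under pics/ and viewed, and the job is handed in when it is done.

Besides the shell and the picture viewer there is one more tool, called by a JSON object that holds its "api" and its "payload", one argument or row to a line. step_arm: Moves the arm, as the interface text tells. Its arguments: {"type":"object","properties":{"increments":{"type":"array","items":{"type":"number"}},"squeeze":{"type":"number"}},"required":["increments"]}

```bash
ls -la; mkdir -p pics
cat > h.py <<'E'
import numpy as np, cv2
from station import manip
from scipy.spatial.transform import Rotation as R
def cam(n):
    return manip.read_camera(n)
def save(img,name): cv2.imwrite('pics/'+name,cv2.cvtColor(np.ascontiguousarray(img),cv2.COLOR_RGB2BGR))
def slopes(c,uv):
    K=np.array(c['K'],float); uv=np.atleast_2d(np.array(uv,float))
    d=np.array([c['k1'],0,0,0],float)
    return cv2.undistortPoints(uv.reshape(-1,1,2),K,d).reshape(-1,2)
def Rc(c):
    r=np.array(c['rotation'],float)
    return r if r.shape==(3,3) else R.from_quat(r).as_matrix()
def onplane(c,uv,z):
    s=slopes(c,uv); d=np.c_[s[:,0],-s[:,1],-np.ones(len(s))]@Rc(c).T
    p=np.array(c['position']); t=(z-p[2])/d[:,2]
    return p+t[:,None]*d
def pts(c,uv):
    uv=np.atleast_2d(np.array(uv)); s=slopes(c,uv)
    z=c['range_z'][uv[:,1].astype(int),uv[:,0].astype(int)]
    d=np.c_[s[:,0],-s[:,1],-np.ones(len(s))]*z[:,None]
    return d@Rc(c).T+np.array(c['position'])
def cloud(c):
    v,u=np.mgrid[0:480,0:640]
    return pts(c,np.c_[u.ravel(),v.ravel()]).reshape(480,640,3)
def proj(c,P):
    P=np.atleast_2d(P); q=(P-np.array(c['position']))@Rc(c)
    s=np.c_[q[:,0],-q[:,1]]/(-q[:,2:3]); r2=(s**2).sum(1,keepdims=True)
    s=s*(1+c['k1']*r2); K=np.array(c['K']); return np.c_[s[:,0]*K[0,0]+K[0,2],s[:,1]*K[1,1]+K[1,2]]
def loc(o,P):
    """world points -> shift along tool axes from current measured pose, mm"""
    r=np.array(o['tcp_rot']); r=r if r.shape==(3,3) else R.from_quat(r).as_matrix()
    return (np.atleast_2d(P)-np.array(o['position']))@r*1000
E
python3 - <<'E'
from h import *
for n in('scene','top'):
    c=cam(n); save(c['color'],n+'0.png'); print(n,c['K'],c['k1'],c['position'],c['rotation'],c['range_z'].min(),c['range_z'].max())
print(manip.observe())
E
```

```text
total 12
drwxr-xr-x  3 agent agent 4096 Dec  6 20:14 .
drwxr-xr-x 23 root  root  4096 Dec  6 20:14 ..
drwxr-xr-x  2 agent agent 4096 Dec  6 20:14 pics
scene [[475.7355546    0.         316.57938179]
 [  0.         475.7355546  245.45360142]
 [  0.           0.           1.        ]] -0.025702376151993257 [1.34921703 0.33883252 0.78011874] [0.25678437 0.35442737 0.73092934 0.52362709] 0.0 3.999903
top [[477.44524561   0.         324.08421026]
 [  0.         477.44524561 237.97612118]
 [  0.           0.           1.        ]] -0.05604257001633892 [0.32899155 0.06550998 1.15158313] [ 0.0608284  -0.0690087  -0.69558624  0.71252893] 0.0 2.1280317
{'clock': 0.1, 'qpos': array([-1.27417406e+00,  3.26913661e-01, -1.93507441e-01,  1.05196460e+00,
       -9.34994658e-06,  1.43658381e+00]), 'qd': array([ 0.00089729, -0.00329581,  0.00431307, -0.00360533, -0.00046988,
        0.00023292]), 'effort': array([ 1.07996631e-03, -4.44238079e+01,  2.63038802e+01,  7.86452933e-03,
       -1.63739865e-04, -1.79091622e-06]), 'position': array([ 0.22954359, -0.49923453,  0.23054727]), 'tcp_rot': array([-0.59495975,  0.38199632, -0.38113551,  0.59568232]), 'force': array([-0.24128252,  0.0944868 ,  0.20225887]), 'ft_torque': array([ 0.00913177,  0.0230591 , -0.03734568]), 'opening': 1.0010038127845866}
```

View pics/scene0.png

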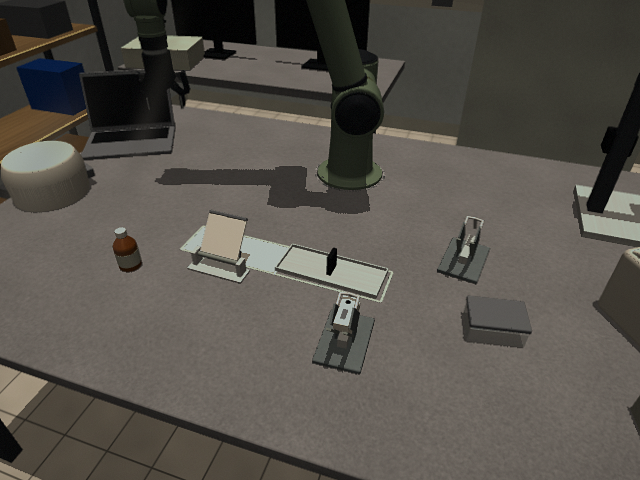

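View pics/top0.png

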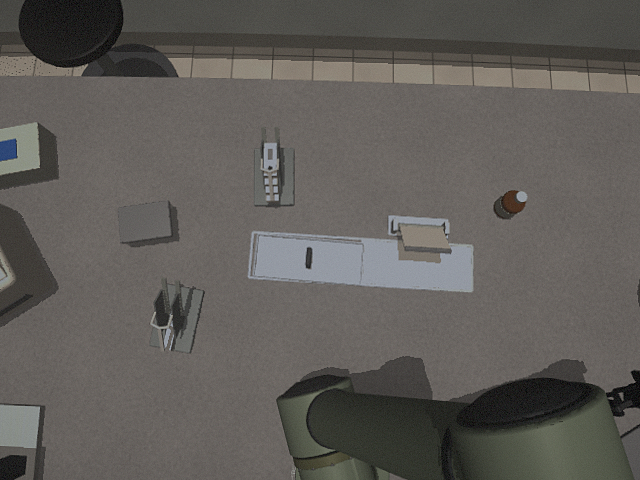

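The top view shows the tray at about (310,258), its fin at (309,258), the reading place at (418,265) and the shield at (425,238). The bottle is at (512,203) and the rack at (145,222). No beaker is visible. Magazine candidates in the top view are (272,170), which is farther from the base, next to the tray and holding cassettes, and (177,318), which is nearer. I'll enlarge both.

Run:
```python
from h import *
c=cam('top'); s=cam('scene')
a=cv2.resize(c['color'][120:220,235:325],None,fx=4.4,fy=4.4,interpolation=cv2.INTER_CUBIC)
b=cv2.resize(s['color'][280:380,300:390],None,fx=4.4,fy=4.4,interpolation=cv2.INTER_CUBIC)
save(np.hstack([a,b])[:, :800],'mag1.png')
a=cv2.resize(c['color'][205:305,235:485],None,fx=3.2,fy=3.2,interpolation=cv2.INTER_CUBIC)
save(a,'tray1.png')
X=cloud(c)
np.set_printoptions(precision=3,suppress=True)
for n,uv in dict(magA=(272,170),magAplate=(262,200),magB=(177,318),bplate=(195,340),rack=(145,222),bottle=(512,203),fin=(309,258),tray=(340,258),read=(440,270),edge=(425,250)).items(): print(n,X[uv[1],uv[0]])
print(onplane(c,[[274,178],[178,320]],0))
```

```text
magA [0.674 0.177 0.121]
magAplate [0.633 0.21  0.011]
magB [0.34  0.379 0.075]
bplate [ 0.29   0.355 -0.001]
rack [0.56  0.477 0.059]
bottle [ 0.623 -0.383  0.082]
fin [0.484 0.089 0.062]
tray [0.494 0.015 0.003]
read [ 0.471 -0.229  0.003]
edge [ 0.5   -0.167  0.117]
[[0.693 0.184 0.   ]
 [0.336 0.398 0.   ]]
```

View pics/mag1.png

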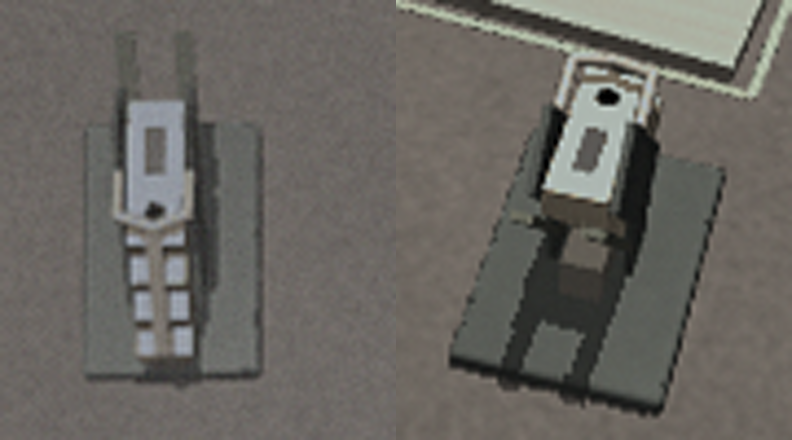

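View pics/tray1.png

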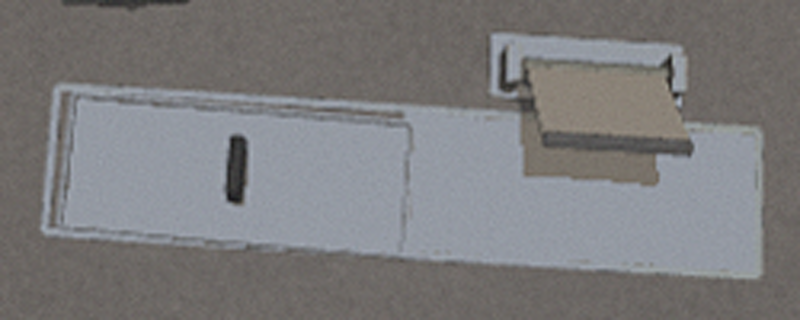

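```bash
cat > st.py <<'E'
from h import *
np.set_printoptions(precision=4,suppress=True)
def fit(P):
    P=np.float32(P[:,:2]); vx,vy,x,y=cv2.fitLine(P,cv2.DIST_HUBER,0,.01,.01).ravel(); return np.array([x,y]),np.array([vx,vy])
def isect(a,b):
    t=np.linalg.solve(np.c_[a[1],-b[1]],b[0]-a[0]); return a[0]+t[0]*a[1]
E
python3 - <<'E'
from st import *
c=cam('top'); im=c['color'].astype(int)
print(im[270,440],im[258,340],im[300,400],im[264,400], im[258,251])
m=(im.min(2)>115)
m=m.astype(np.uint8); n,l,s,_=cv2.connectedComponentsWithStats(m)
print([ (i,*s[i]) for i in range(n) if s[i,4]>60])
k=l[270,440]; M=l==k
save(np.dstack([M*255]*3).astype(np.uint8)[190:310,230:500].repeat(2,0).repeat(2,1),'m.png')
# lower edge
cols=range(262,462,2); lo=[(u,np.where(M[:,u])[0].max()+.5) for u in cols]
rows=range(252,284,2); ri=[(np.where(M[v])[0].max()+.5,v) for v in rows]
rows=range(240,272,2); le=[(np.where(M[v])[0].min()-.5,v) for v in rows]
L,Rr,Le=[fit(onplane(c,e,0.0)) for e in (lo,ri,le)]
A=isect(L,Rr);B=isect(L,Le); print('corners',A,B,np.linalg.norm(A-B),'want .542')
ey=(B-A)/np.linalg.norm(B-A); ex=np.array([ey[1],-ey[0]]); print('ey',ey,'ex',ex,'yaw',np.degrees(np.arctan2(ex[1],ex[0])))
O=(A+B)/2+ex*.056; print('station',O,'load',O+ey*.135,'read',O-ey*.135,'hinge',O-ey*.135+ex*.088)
E
```

```text
[150 152 162] [150 155 163] [109 106 101] [147 156 165] [142 145 152]
[(0, np.int32(0), np.int32(0), np.int32(640), np.int32(480), np.int32(286016)), (7, np.int32(168), np.int32(58), np.int32(24), np.int32(19), np.int32(278)), (8, np.int32(194), np.int32(59), np.int32(37), np.int32(19), np.int32(326)), (9, np.int32(233), np.int32(59), np.int32(39), np.int32(20), np.int32(730)), (15, np.int32(273), np.int32(60), np.int32(38), np.int32(19), np.int32(413)), (17, np.int32(314), np.int32(61), np.int32(38), np.int32(20), np.int32(677)), (21, np.int32(354), np.int32(62), np.int32(38), np.int32(20), np.int32(513)), (28, np.int32(73), np.int32(65), np.int32(14), np.int32(11), np.int32(66)), (35, np.int32(394), np.int32(64), np.int32(39), np.int32(20), np.int32(718)), (45, np.int32(434), np.int32(66), np.int32(38), np.int32(19), np.int32(389)), (46, np.int32(474), np.int32(67), np.int32(38), np.int32(20), np.int32(627)), (56, np.int32(513), np.int32(69), np.int32(37), np.int32(19), np.int32(318)), (68, np.int32(551), np.int32(71), np.int32(38), np.int32(20), np.int32(633)), (96, np.int32(590),
[... 207 characters left out ...]
32(342)), (142, np.int32(517), np.int32(191), np.int32(11), np.int32(11), np.int32(91)), (147, np.int32(387), np.int32(215), np.int32(63), np.int32(21), np.int32(569)), (148, np.int32(247), np.int32(225), np.int32(227), np.int32(68), np.int32(10405)), (150, np.int32(0), np.int32(253), np.int32(13), np.int32(36), np.int32(205)), (151, np.int32(150), np.int32(312), np.int32(23), np.int32(36), np.int32(174)), (157, np.int32(0), np.int32(405), np.int32(40), np.int32(43), np.int32(1562))]
corners [ 0.4184 -0.311 ] [0.4391 0.2391] 0.55045736 want .542
ey [0.0375 0.9993] ex [ 0.9993 -0.0375] yaw -2.1480787
station [ 0.4847 -0.038 ] load [0.4898 0.0969] read [ 0.4797 -0.1729] hinge [ 0.5676 -0.1762]
```

View pics/m.png

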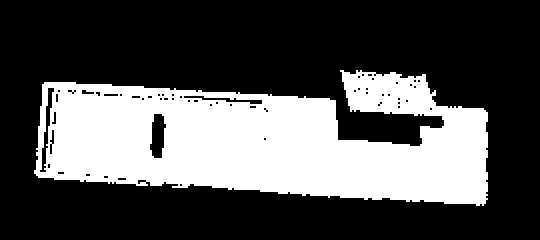

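Run:
```python
from st import *
c=cam('top'); im=cv2.medianBlur(c['color'],5).astype(int)
M=(im.min(2)>124).astype(np.uint8); n,l,s,_=cv2.connectedComponentsWithStats(M); M=l==l[270,440]
lo=[(u,np.where(M[:,u])[0].max()+.5) for u in range(262,462,2)]
ri=[(np.where(M[v])[0].max()+.5,v) for v in range(252,284,2)]
le=[(np.where(M[v])[0].min()-.5,v) for v in range(240,272,2)]
L,Rr,Le=[fit(onplane(c,e,0.0)) for e in (lo,ri,le)]
A=isect(L,Rr);B=isect(L,Le); print('corners',A,B,np.linalg.norm(A-B),'want .542')
ey=(B-A)/np.linalg.norm(B-A); ex=np.array([ey[1],-ey[0]]); print('yaw',np.degrees(np.arctan2(ex[1],ex[0])), 'perp',Rr[1]@ey,Le[1]@ey)
O=(A+B)/2+ex*.056; print('station',O,'load',O+ey*.135,'read',O-ey*.135,'hinge',O-ey*.135+ex*.088)
# top edge check
up=[(u,np.where(M[:,u])[0].min()-.5) for u in list(range(262,330,2))+list(range(456,470,2))]
P=onplane(c,up,0)[:,:2]; print('width', np.median((P-A)@ex), 'want .112')
# fin
f=(c['color'].max(2)<70); f[:,:295]=0; f[:,325:]=0; f[:240]=0; f[280:]=0
r=cv2.minAreaRect(np.float32(np.argwhere(f)[:,::-1])); print(r)
bp=cv2.boxPoints(r); print(onplane(c,bp,.06)[:,:2]); print('fin c',onplane(c,[r[0]],.06))
# magazine plate: print HSV samples
X=cloud(c)
for uv in [(258,190),(285,190),(262,200),(272,205)]: print(uv,c['color'][uv[1],uv[0]],X[uv[1],uv[0]])
for v in range(192,212): print(v, im[v,268], im[v,276],X[v,268])
```

```text
corners [ 0.4186 -0.3087] [0.4421 0.2266] 0.5358233 want .542
yaw -2.5124762 perp 0.0114909 -0.041842673
station [ 0.4863 -0.0435] load [0.4922 0.0914] read [ 0.4804 -0.1783] hinge [ 0.5683 -0.1822]
width 0.11663330576763423 want .112
((308.5, 257.5), (19.0, 5.0), 90.0)
[[0.5075 0.0965]
 [0.5078 0.0849]
 [0.4635 0.0837]
 [0.4632 0.0952]]
fin c [[0.4854 0.0901 0.06  ]]
(258, 190) [100 102  99] [0.658  0.2211 0.0107]
(285, 190) [102 105 101] [0.6592 0.1541 0.0123]
(262, 200) [106 108 106] [0.6328 0.21   0.0102]
(272, 205) [61 60 59] [0.6204 0.1846 0.0115]
192 [123 120 112] [119 124 132] [0.6365 0.1892 0.0703]
193 [123 120 113] [121 124 132] [0.6348 0.1894 0.0678]
194 [123 120 117] [121 124 132] [0.636  0.1908 0.0547]
195 [124 124 117] [129 129 134] [0.6344 0.191  0.0517]
196 [133 134 135] [135 138 141] [0.6322 0.191  0.0506]
197 [145 144 141] [150 155 166] [0.6286 0.1904 0.055 ]
198 [145 144 148] [139 141 146] [0.6266 0.1905 0.0534]
199 [138 140 138] [132 134 138] [0.6244 0.1905 0.0524]
200 [132 130 129] [127 129 130] [0.6229 0.1908 0.0486]
201 [100 102  97] [74 70 66] [0.6207 0.1908 0.0479]
202 [88 84 80] [69 65 62] [0.6203 0.1916 0.04  ]
203 [72 72 68] [64 63 60] [0.6256 0.1949 0.01  ]
204 [63 62 59] [64 63 61] [0.6225 0.1945 0.0123]
205 [64 64 63] [64 64 62] [0.6204 0.1946 0.0106]
206 [68 71 68] [66 65 62] [0.6197 0.1953 0.0034]
207 [97 91 88] [78 71 70] [ 0.6188  0.1959 -0.0035]
208 [109 104  99] [103  98  97] [ 0.6159  0.1957 -0.002 ]
209 [109 105 100] [110 105 101] [ 0.6142  0.1959 -0.0053]
210 [110 106 103] [111 106 101] [ 0.6113  0.1957 -0.0042]
211 [109 104 101] [111 106 101] [ 0.608   0.1952 -0.0009]
```

Run:
```python
from st import *
c=cam('top');s=cam('scene')
for n,q in(('top',c),('scene',s)):
    X=cloud(q); reg=(X[...,0]>.59)&(X[...,0]<.85)&(X[...,1]>.09)&(X[...,1]<.28)&(q['range_z']>0)
    m=reg&(X[...,2]>.006)&(X[...,2]<.018)
    m=cv2.morphologyEx(m.astype(np.uint8),cv2.MORPH_OPEN,np.ones((2,2)))>0
    P=X[m]; r=cv2.minAreaRect(np.float32(P[:,:2])); print(n,'plate',r,np.median(P[:,2]))
    print(np.percentile(P[:,0],[1,99]))
    if n=='top':
        # row-wise left/right edges
        E=[[],[]]
        for v in range(172,206):
            u=np.where(m[v])[0]
            if len(u)>5: E[0].append(onplane(q,[[u.min()-.5,v]],.012)[0]);E[1].append(onplane(q,[[u.max()+.5,v]],.012)[0])
        for e in E:
            f=fit(np.array(e)); print('edge',f, np.degrees(np.arctan(f[1][1]/f[1][0])))
    br=cv2.medianBlur(q['color'],3).min(2)>125
    t=reg&br&(X[...,2]>.1)&(X[...,2]<.112)
    P=X[t]; print('top cassette n',len(P), cv2.minAreaRect(np.float32(P[:,:2])),np.median(P[:,2]) if len(P) else 0)
    t=reg&(X[...,2]>.046)&(X[...,2]<.056)&br; P=X[t]; print('bottom front', len(P), P.min(0),P.max(0),np.median(P,0))
    for z in np.arange(.03,.125,.006):
        P=X[reg&(abs(X[...,2]-z)<.003)]
        if len(P)>8: print(round(z,3),len(P),'x',np.percentile(P[:,0],[2,50,98]),'y',np.percentile(P[:,1],[2,50,98]))
```

```text
top plate ((0.5456216335296631, 0.15784788131713867), (0.4570099711418152, 0.11384809762239456), 9.097460746765137) 0.01078040965117344
[0.6194 0.7663]
edge (array([0.6657, 0.23  ], dtype=float32), array([0.9987, 0.051 ], dtype=float32)) 2.924816
edge (array([0.6564, 0.129 ], dtype=float32), array([0.9973, 0.0735], dtype=float32)) 4.217317
top cassette n 283 ((0.7054882049560547, 0.18416106700897217), (0.07976187020540237, 0.028288964182138443), 2.8315165042877197) 0.10492492371180417
bottom front 42 [0.6223 0.1669 0.0478] [0.6356 0.1959 0.0545] [0.6285 0.1812 0.0513]
0.042 29 x [0.6196 0.6671 0.7122] y [0.1617 0.1635 0.1924]
0.048 37 x [0.6202 0.6298 0.6678] y [0.162  0.1858 0.1993]
0.054 48 x [0.6198 0.6292 0.6576] y [0.1654 0.1765 0.2013]
0.06 29 x [0.6206 0.6392 0.6778] y [0.1627 0.1684 0.201 ]
0.066 78 x [0.6235 0.6447 0.7242] y [0.1639 0.1773 0.2006]
0.072 68 x [0.6302 0.6492 0.7365] y [0.1623 0.1733 0.2024]
0.078 27 x [0.6345 0.6513 0.7173] y [0.1626 0.1753 0.202 ]
0.084 54 x [0.6396 0.6565 0.6838] y [0.1643 0.1769 0.2017]
0.09 60 x [0.6438 0.6629 0.7563] y [0.164  0.1801 0.1991]
0.096 45 x [0.6484 0.6885 0.76  ] y [0.1658 0.1829 0.2041]
0.102 271 x [0.6566 0.7132 0.7612] y [0.1644 0.1832 0.2027]
0.108 238 x [0.6626 0.715  0.7693] y [0.1659 0.1851 0.2053]
0.114 78 x [0.6649 0.7089 0.7756] y [0.1625 0.1781 0.2071]
0.12 116 x [0.669  0.6874 0.7775] y [0.1634 0.1924 0.2062]
scene plate ((0.991990327835083, 0.22957172989845276), (0.7384766340255737, 0.11334658414125443), 8.280632972717285) 0.01136238272039708
[0.6289 0.7748]
top cassette n 306 ((0.7078973650932312, 0.18399912118911743), (0.08092871308326721, 0.02897505834698677), 3.0861735343933105) 0.10574426224095251Traceback (most recent call last):
  File "<stdin>", line 20, in <module>
    return umr_minimum(a, axis, None, out, keepdims, initial, where)
ValueError: zero-size array to reduction operation minimum which has no identity
```

```bash
cat >> st.py <<'E'
def tray(q,dbg=False):
    X=cloud(q); reg=(X[...,0]>.40)&(X[...,0]<.60)&(X[...,1]>-.4)&(X[...,1]<.28)&(q['range_z']>0)
    m=reg&(X[...,2]>.0085)&(X[...,2]<.016)
    n,l,s,_=cv2.connectedComponentsWithStats(cv2.dilate(m.astype(np.uint8),np.ones((5,5))))
    return X,m
E
python3 - <<'E'
from st import *
out=[]
for n in('top','scene'):
    q=cam(n); X,m=tray(q); save(np.dstack([m*255]*3).astype(np.uint8)[190:330,170:500].repeat(2,0).repeat(2,1),'rim_%s.png'%n)
    f=(q['color'].max(2)<60)&(X[...,2]>.02)&(X[...,2]<.075)&(abs(X[...,0]-.485)<.05)&(abs(X[...,1]-.09)<.05)
    P=X[f]; t=P[P[:,2]>.056]; print(n,len(P),len(t),P[:,2].max(),P.mean(0),t.min(0),t.max(0),t.mean(0))
    save(cv2.resize(q['color'][215:310,235:400],None,fx=4.5,fy=4.5,interpolation=cv2.INTER_CUBIC),'trayz_%s.png'%n)
E
```

```text
top 63 49 0.06263819883250754 [0.487  0.0903 0.057 ] [0.4701 0.0845 0.0568] [0.5079 0.0958 0.0626] [0.4912 0.0902 0.0596]
scene 168 58 0.06405409532218254 [0.4978 0.0928 0.0456] [0.4705 0.0853 0.0561] [0.5151 0.0973 0.0641] [0.493  0.0914 0.0592]
```

View pics/trayz_top.png

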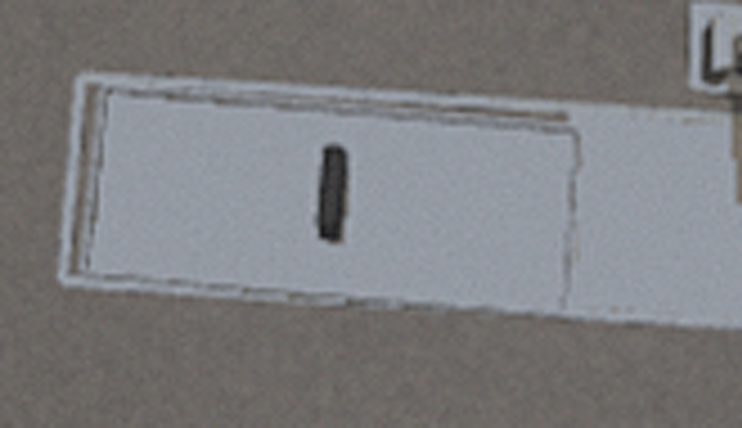

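View pics/trayz_scene.png

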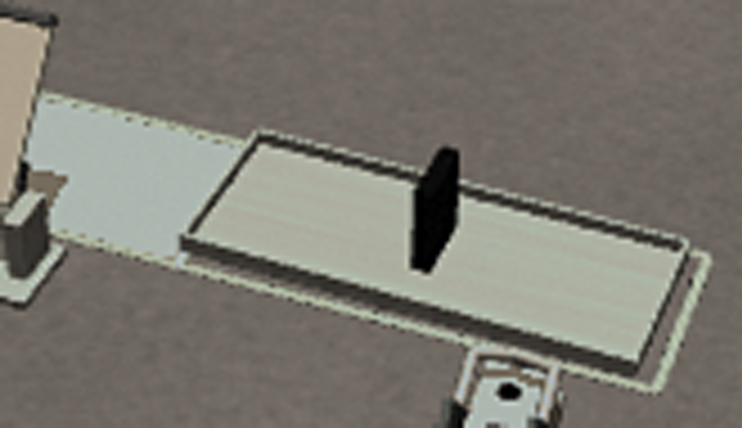

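View pics/rim_scene.png

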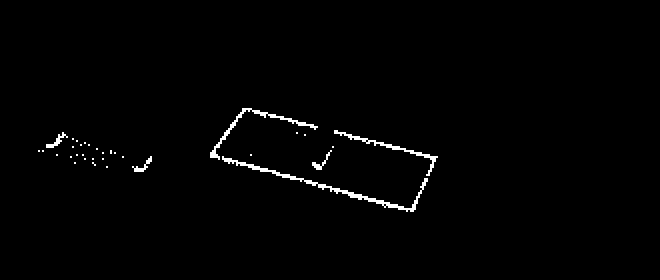

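```bash
cat >> st.py <<'E'
def trayrect(q,yr=(-.4,.28)):
    X,m=tray(q); m&=(X[...,1]>yr[0])&(X[...,1]<yr[1])
    n,l,s,_=cv2.connectedComponentsWithStats(cv2.dilate(m.astype(np.uint8),np.ones((3,3))))
    k=1+s[1:,4].argmax(); P=X[m&(l==k)]
    return cv2.minAreaRect(np.float32(P[:,:2]*1000)),P
E
python3 - <<'E'
from st import *
for n in('top','scene'):
    q=cam(n); print(n,trayrect(q)[0])
q=cam('scene')
print('load corners',onplane(q,[[392.8,272.3],[381,301.2]],0))
save(cv2.resize(q['color'][200:290,165:345],None,fx=4.4,fy=4.4,interpolation=cv2.INTER_CUBIC),'read_scene.png')
E
```

```text
top ((490.3869934082031, 90.3572998046875), (262.4141540527344, 104.9233169555664), 86.21626281738281)
scene ((491.47711181640625, 90.2667007446289), (263.0330505371094, 110.3978271484375), 86.41498565673828)
load corners [[0.446  0.2373 0.    ]
 [0.555  0.2317 0.    ]]
```

View pics/read_scene.png

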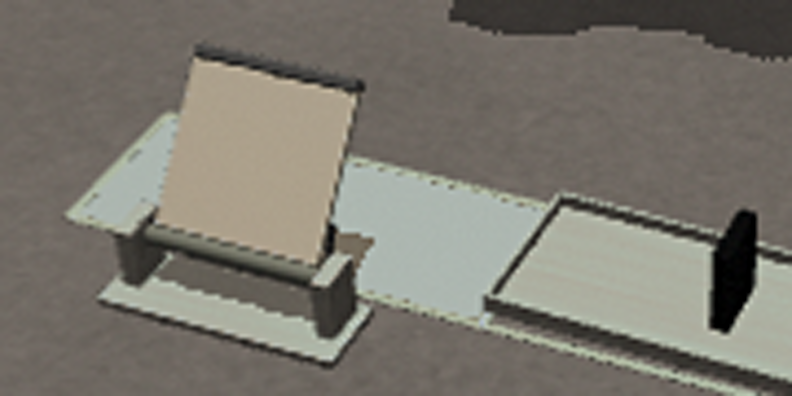

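Run:
```python
from st import *
q=cam('scene')
a=onplane(q,[[392.8,272.3],[381,301.2]],0)[:,:2]; b=onplane(q,[[204.1,225.7],[179.8,248.9]],0)[:,:2]
print(b); A=a.mean(0);B=b.mean(0); print(np.linalg.norm(A-B),np.linalg.norm(a[0]-a[1]),np.linalg.norm(b[0]-b[1]))
ey=(A-B)/np.linalg.norm(A-B); ex=np.array([ey[1],-ey[0]]); O=(A+B)/2
print('yaw',np.degrees(np.arctan2(ex[1],ex[0])),'O',O,'load',O+ey*.135,'read',O-ey*.135,'hinge',O-ey*.135+ex*.088)
c=cam('top')
# top hand corners from crop tray1 (scale 3.2 offset 235,205)
t=np.array([[57,85],[42,237],[762,128],[760,278]])/3.2+[235,205]
p=onplane(c,t,0)[:,:2]; print(p); A=p[:2].mean(0);B=p[2:].mean(0); print(np.linalg.norm(A-B))
ey=(A-B)/np.linalg.norm(A-B); ex=np.array([ey[1],-ey[0]]); O=(A+B)/2
print('yaw',np.degrees(np.arctan2(ex[1],ex[0])),'O',O,'load',O+ey*.135,'read',O-ey*.135,'hinge',O-ey*.135+ex*.088)
# shield edge
for n,q in(('top',c),('scene',q)):
    X=cloud(q); r=(abs(X[...,1]+.18)<.09)&(X[...,2]>.108)&(X[...,2]<.135)&(abs(X[...,0]-.5)<.07); P=X[r]; print(n,len(P),np.percentile(P,[2,50,98],axis=0))
```

```text
[[ 0.4225 -0.3036]
 [ 0.5361 -0.3124]]
0.5429372147809182 0.10905907258627992 0.1139364607248798
yaw -2.236164555661343 O [ 0.4899 -0.0367] load [0.4952 0.0982] read [ 0.4846 -0.1716] hinge [ 0.5726 -0.1751]
[[ 0.5549  0.2301]
 [ 0.4378  0.2356]
 [ 0.535  -0.314 ]
 [ 0.4194 -0.3087]]
0.5445697793209295
yaw -2.0176958410025194 O [ 0.4868 -0.0393] load [0.4915 0.0956] read [ 0.482  -0.1742] hinge [ 0.57   -0.1773]
top 308 [[ 0.4965 -0.2221  0.1086]
 [ 0.5035 -0.1707  0.1193]
 [ 0.5139 -0.1221  0.1244]]
scene 302 [[ 0.5027 -0.2231  0.1084]
 [ 0.5093 -0.1723  0.1148]
 [ 0.5175 -0.1227  0.1241]]
```

```bash
cat >> st.py <<'E'
def Rtool(yaw,tilt,flip=False):
    """yaw deg of frame x axis; tool y = pointing: down, tilted so tips go to +x by tilt"""
    y=np.radians(yaw);t=np.radians(tilt)
    ex=np.array([np.cos(y),np.sin(y),0]);ey=np.array([-np.sin(y),np.cos(y),0]);ez=np.array([0,0,1.])
    py=np.sin(t)*ex-np.cos(t)*ez; px=-ey if flip else ey
    return np.c_[px,py,np.cross(px,py)]
def go(P,Rt,o=None):
    o=o or manip.observe(); r=R.from_quat(o['tcp_rot']).as_matrix()
    rv=R.from_matrix(r.T@Rt).as_rotvec(degrees=True)
    return np.round(loc(o,P)[0],1),np.round(rv,2)
def show(o=None):
    o=o or manip.observe(); r=R.from_quat(o['tcp_rot']).as_matrix()
    print('t',round(o['clock'],2),'pos',np.round(o['position'],4),'x',r[:,0].round(3),'y',r[:,1].round(3),'F',np.round(o['force'],1),'op',round(o['opening'],3),'q',np.round(o['qpos'],2))
E
python3 - <<'E'
from st import *
show()
for fl in(False,True):
  print(fl,go([.445,-.174,.2],Rtool(0,0,fl)))
E
```

```text
t 0.75 pos [ 0.2297 -0.4998  0.2313] x [ 0.418 -0.909 -0.   ] y [-0. -0. -1.] F [-0.6 -0.4  0.4] op 1.004 q [-1.27  0.33 -0.19  1.05 -0.    1.44]
False (array([-206.1,   31.3,  331.7]), array([  -0.  , -155.32,   -0.  ]))
True (array([-206.1,   31.3,  331.7]), array([ 0.  , 24.68, -0.  ]))
```

{"api": "step_arm", "payload": {
  "increments": [-40, 0, 64, 0, 5, 0, -1, -80, 0, 128, 0, 10, 0, -1, -120, 0, 192, 0, 15, 0, -1, -150, 0, 240, 0, 20, 0, -1, -180, 0, 288, 0, 24.7, 0, -1],
  "squeeze": 30
}}

```text
clock: 1.38
position: [0.4023, -0.237, 0.2316]
tcp_rot: [0.499, -0.501, 0.501, -0.499]
force: [0.8, -0.2, -0.4]
opening: 0.001
```

Run:
```python
from st import *
show()
print(go([.455,-.174,.1],Rtool(0,0,True)))
```

```text
t 1.38 pos [ 0.4023 -0.237   0.2316] x [-0.003 -1.     0.001] y [ 0.001 -0.001 -1.   ] F [ 0.8 -0.2 -0.4] op 0.001 q [-0.69  0.17 -0.4   1.    0.    2.45]
(array([-63.3, 131.6,  52.4]), array([-0.05, -0.2 ,  0.03]))
```

{"api": "step_arm", "payload": {
  "increments": [-33, 40, 26, 0, 0, 0, -1, -64, 80, 53, 0, 0, 0, -1, -64, 128, 53, 0, 0, 0, -1]
}}

```text
clock: 1.75
position: [0.4568, -0.173, 0.1029]
tcp_rot: [-0.501, 0.498, -0.5, 0.502]
force: [-0.1, -1.2, -0.6]
opening: -0.001
```

Run:
```python
from st import *
show()
c=cam('scene'); save(cv2.resize(c['color'][120:300,130:400],None,fx=2.9,fy=2.9),'sh1.png')
print(go([.60,-.174,.105],Rtool(0,0,True)))
```

```text
t 1.75 pos [ 0.4568 -0.173   0.1029] x [ 0.004 -1.     0.001] y [ 0.003 -0.001 -1.   ] F [-0.1 -1.2 -0.6] op -0.001 q [-0.51  0.34 -0.53  0.69  0.    2.62]
(array([  2.8,  -8.9, 148. ]), array([ 0.35,  0.15, -0.2 ]))
```

View pics/sh1.png

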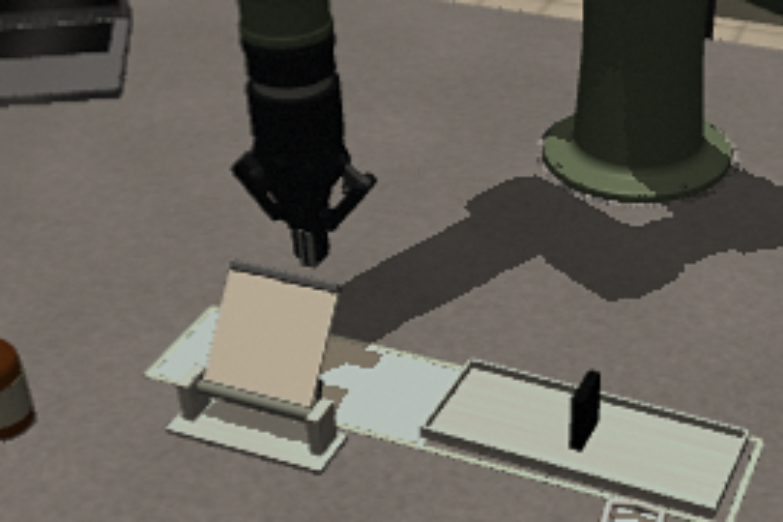

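The shut fingers are on the robot side of the shield edge, roughly centred on it at (310,250) in the crop. I'll push towards +x.

{"api": "step_arm", "payload": {
  "increments": [2, 0, 25, 0, 0, 0, -1, 2, -2, 45, 0, 0, 0, -1, 2, -4, 65, 0, 0, 0, -1, 2, -4, 85, 0, 0, 0, -1, 2, -4, 105, 0, 0, 0, -1]
}}

```text
clock: 2.42
position: [0.5596, -0.1772, 0.1084]
tcp_rot: [0.5, -0.5, 0.5, -0.5]
force: [-1.3, 0.1, 0.8]
opening: -0.002
```

{"api": "step_arm", "payload": {
  "increments": [0, 0, 18, 0, 0, 0, -1, 0, 0, 35, 0, 0, 0, -1, 0, 0, 45, 0, 0, 0, -1]
}}

```text
clock: 2.8
position: [0.605, -0.1771, 0.1082]
tcp_rot: [0.5, -0.5, 0.5, -0.5]
force: [-0.1, -0.2, -0.2]
opening: -0.001
```

Run:
```python
from st import *
show()
c=cam('scene'); save(cv2.resize(c['color'][120:300,130:400],None,fx=2.9,fy=2.9),'sh2.png')
```

```text
t 2.8 pos [ 0.605  -0.1771  0.1082] x [-0.001 -1.     0.   ] y [ 0.001 -0.    -1.   ] F [-0.1 -0.2 -0.2] op -0.001 q [-0.4   0.57 -0.14  0.86 -0.    2.74]
```

View pics/sh2.png

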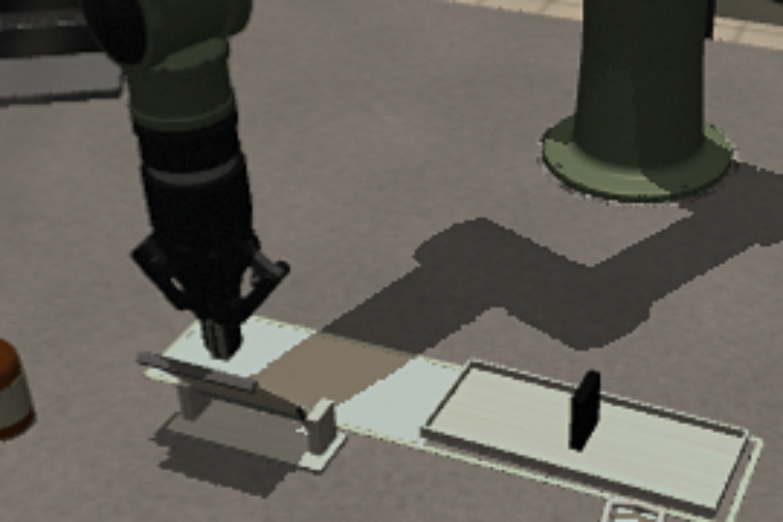

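The shield is at its back stop, edge at about (197,372) in the crop, well behind the hinge. Next I retreat, half-turn the wrist and go to the magazine.

{"api": "step_arm", "payload": {
  "increments": [0, -40, -20, 0, 0, 0, -0.5, -10, -90, -50, 0, -10, 0, 0.06, -40, -130, -80, 0, -20, 0, 0.06, -80, -130, -110, 0, -30, 0, 0.06, -120, -130, -130, 0, -40, 0, 0.06]
}}

```text
clock: 3.48
position: [0.4727, -0.0559, 0.2384]
tcp_rot: [-0.641, 0.297, -0.298, 0.642]
force: [0.7, -0.0, 0.0]
opening: 0.533
```

```bash
cat >> st.py <<'E'
MY=3.0; mx=np.array([np.cos(np.radians(MY)),np.sin(np.radians(MY)),0]); my=np.array([-mx[1],mx[0],0])
FRONT=np.array([.6216,.1796,0])
E
python3 - <<'E'
from st import *
show()
print(go([.48,.1,.24],Rtool(0,0,False)))
E
```

```text
t 3.48 pos [ 0.4727 -0.0559  0.2384] x [ 0.646 -0.763  0.001] y [ 0.001 -0.    -1.   ] F [ 0.7 -0.   0. ] op 0.533 q [-0.27  0.18 -0.37  1.02  0.    2.17]
(array([-114.3,   -1.7,  106.2]), array([   0.04, -139.77,    0.07]))
```

Pure turn next, in stages.

{"api": "step_arm", "payload": {
  "increments": [-20, 0, 20, 0, -10, 0, 0.06, -40, 0, 35, 0, -20, 0, 0.06, -60, 0, 55, 0, -30, 0, 0.06, -80, 0, 75, 0, -40, 0, 0.06, -100, 0, 93, 0, -50, 0, 0.06]
}}

```text
clock: 4.1
position: [0.4808, 0.0804, 0.2377]
tcp_rot: [0.707, 0.002, -0.002, -0.707]
force: [1.0, -0.2, -0.7]
opening: 0.53
```

{"api": "step_arm", "payload": {
  "increments": [0, 0, 0, 0, -10.5, 0, 0.06, 0, 0, 0, 0, -21, 0, 0.06, 0, 0, 0, 0, -31.5, 0, 0.06, 0, 0, 0, 0, -42, 0, 0.06, 0, 0, 0, 0, -52, 0, 0.06]
}}

```text
clock: 4.72
position: [0.4808, 0.0794, 0.2376]
tcp_rot: [-0.635, -0.311, 0.312, 0.635]
force: [-0.4, -0.8, 0.9]
opening: 0.533
```

Run:
```python
from st import *
show()
P=FRONT+mx*(-.055)+[0,0,.10]
print(P,go(P,Rtool(MY,20,False)))
P=FRONT+mx*(-.055)+[0,0,.041]
print(P,go(P,Rtool(MY,20,False)))
```

```text
t 4.72 pos [0.4808 0.0794 0.2376] x [ 0.612  0.791 -0.   ] y [-0. -0. -1.] F [-0.4 -0.8  0.9] op 0.533 q [ 0.01  0.21 -0.34  1.03 -0.    0.67]
[0.5667 0.1767 0.1   ] (array([129.6, 137.6,  -8.5]), array([-19.16, -40.29,  -7.12]))
[0.5667 0.1767 0.041 ] (array([129.6, 196.6,  -8.5]), array([-19.16, -40.29,  -7.12]))
```

{"api": "step_arm", "payload": {
  "increments": [26, 0, -2, -4, -8, -1.4, 0.06, 52, 20, -4, -8, -16, -2.8, 0.06, 78, 50, -6, -12, -24, -4.2, 0.06, 104, 90, -8, -16, -33, -5.8, 0.06, 130, 130, -8.5, -19.16, -40.3, -7.1, 0.06]
}}

```text
clock: 5.35
position: [0.5682, 0.1773, 0.1071]
tcp_rot: [0.565, 0.594, -0.415, -0.394]
force: [0.3, 0.5, -0.7]
opening: 0.531
```

Run:
```python
from st import *
show()
for P in (FRONT+mx*(-.055)+[0,0,.041],FRONT+mx*(.0077)+[0,0,.039]):
  print(P,go(P,Rtool(MY,20,False)))
```

```text
t 5.35 pos [0.5682 0.1773 0.1071] x [-0.051  0.999 -0.001] y [ 0.344  0.017 -0.939] F [ 0.3  0.5 -0.7] op 0.531 q [ 0.21  0.32 -0.64  0.26 -0.05  0.15]
[0.5667 0.1767 0.041 ] (array([-0.5, 61.6, 24.2]), array([ 0.17, -0.04, -0.07]))
[0.6293 0.18   0.039 ] (array([ -0.4,  85.1, -33.9]), array([ 0.17, -0.04, -0.07]))
```

{"api": "step_arm", "payload": {
  "increments": [0, 30, 12, 0, 0, 0, 0.06, 0, 61.6, 24.2, 0, 0, 0, 0.06, 0, 61.6, 24.2, 0, 0, 0, 0.06]
}}

```text
clock: 5.72
position: [0.5635, 0.176, 0.0386]
tcp_rot: [0.565, 0.591, -0.417, -0.397]
force: [-0.5, 0.1, 0.3]
opening: 0.527
```

Run:
```python
from st import *
show()
print(go(FRONT+mx*(.0077)+[0,0,.039],Rtool(MY,20,False)))
c=cam('scene'); a=cv2.resize(c['color'][230:380,270:420],None,fx=3,fy=3)
t=cam('top'); b=cv2.resize(t['color'][150:300,200:320],None,fx=2.9,fy=3)
save(np.hstack([a,b]),'g1.png')
```

```text
t 5.72 pos [0.5635 0.176  0.0386] x [-0.047  0.999 -0.001] y [ 0.336  0.015 -0.942] F [-0.5  0.1  0.3] op 0.527 q [ 0.21  0.44 -0.7   0.09 -0.05  0.15]
(array([  1. ,  21.8, -62.2]), array([-0.35, -0.27, -0.18]))
```

View pics/g1.png

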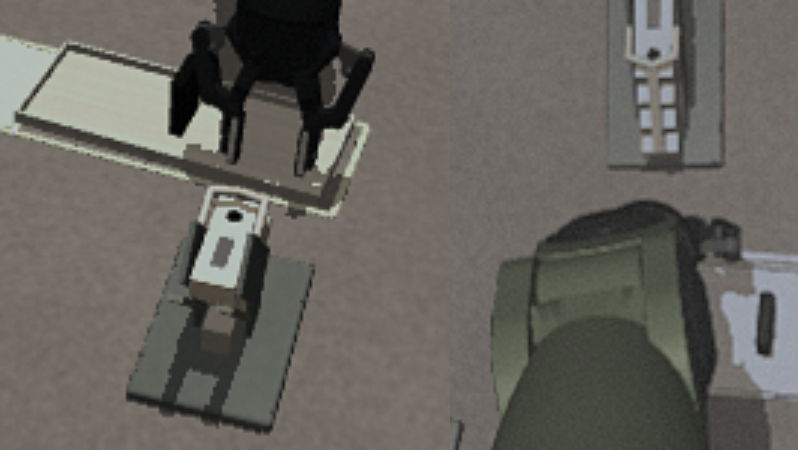

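The fingers straddle the stack's line in front of the magazine. I'll advance.

{"api": "step_arm", "payload": {
  "increments": [1, 8, -25, 0, 0, 0, 0.06, 1, 15, -45, 0, 0, 0, 0.06, 1, 21, -62, 0, 0, 0, 0.06, 1, 21, -62, 0, 0, 0, 0.06]
}}

```text
clock: 6.32
position: [0.6347, 0.1811, 0.0454]
tcp_rot: [0.566, 0.594, -0.413, -0.395]
force: [0.6, -1.9, 0.9]
opening: 0.529
```

Run:
```python
from st import *
show()
print(go(FRONT+mx*(.0077)+[0,0,.039],Rtool(MY,20,False)))
c=cam('scene'); a=cv2.resize(c['color'][260:360,290:400],None,fx=4,fy=4)
t=cam('top'); b=cv2.resize(t['color'][150:250,225:315],None,fx=4,fy=4)
save(np.hstack([a,b]),'g2.png')
```

```text
t 6.33 pos [0.6347 0.1811 0.0454] x [-0.047  0.999  0.001] y [ 0.346  0.017 -0.938] F [ 0.6 -1.9  0.9] op 0.529 q [ 0.19  0.51 -0.53  0.17 -0.05  0.13]
(array([-0.8,  4.2,  7.3]), array([ 0.29, -0.32, -0.09]))
```

View pics/g2.png

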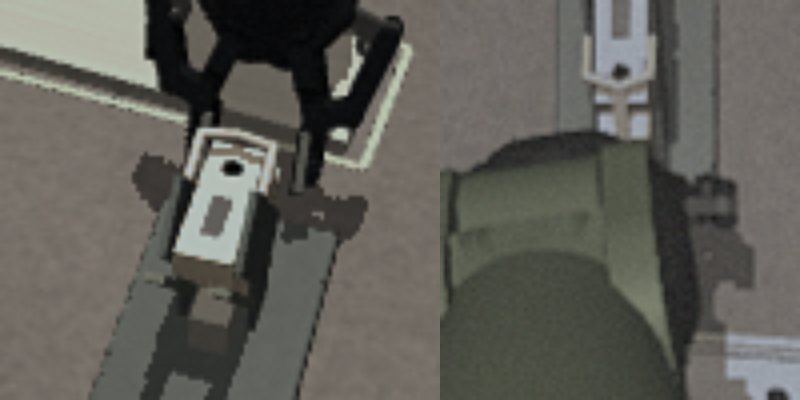

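{"api": "step_arm", "payload": {
  "increments": [-0.8, 4.2, 7.3, 0, 0, 0, 0.06, -0.8, 4.2, 7.3, 0, 0, 0, 0.06]
}}

```text
clock: 6.68
position: [0.6243, 0.1796, 0.0351]
tcp_rot: [0.565, 0.592, -0.416, -0.396]
force: [-0.0, 0.5, 0.5]
opening: 0.529
```

Run:
```python
from st import *
for i in range(3):
  show(); cam('top')
print(go(FRONT+mx*(.0077)+[0,0,.039],Rtool(MY,20,False)))
```

```text
t 6.67 pos [0.6243 0.1796 0.0351] x [-0.047  0.999 -0.001] y [ 0.339  0.016 -0.941] F [-0.   0.5  0.5] op 0.529 q [ 0.19  0.52 -0.56  0.15 -0.05  0.13]
t 6.72 pos [0.625  0.1797 0.0355] x [-0.047  0.999 -0.   ] y [ 0.34   0.016 -0.94 ] F [ 0.9 -0.1  0.8] op 0.531 q [ 0.19  0.52 -0.56  0.15 -0.05  0.13]
t 6.78 pos [0.6256 0.1799 0.0358] x [-0.047  0.999 -0.   ] y [ 0.341  0.016 -0.94 ] F [1.  0.5 0.5] op 0.532 q [ 0.19  0.52 -0.56  0.15 -0.05  0.13]
(array([-0.1, -1.7, -4. ]), array([-0.01, -0.27, -0.11]))
```

{"api": "step_arm", "payload": {
  "increments": [0, 0, 0, 0, 0, 0, 0.06, 0, 0, 0, 0, 0, 0, 0.06, 0, 0, 0, 0, 0, 0, 0.06, 0, 0, 0, 0, 0, 0, 0.06]
}}

```text
clock: 7.32
position: [0.6265, 0.1799, 0.0362]
tcp_rot: [0.565, 0.593, -0.415, -0.396]
force: [-0.5, -0.1, 0.1]
opening: 0.525
```

Run:
```python
from st import *
show()
print(go(FRONT+mx*(.0077)+[0,0,.039],Rtool(MY,20,False)))
```

```text
t 7.33 pos [0.6265 0.1799 0.0362] x [-0.047  0.999 -0.   ] y [ 0.342  0.016 -0.94 ] F [-0.5 -0.1  0.1] op 0.525 q [ 0.19  0.52 -0.55  0.15 -0.05  0.13]
(array([ 0. , -1.7, -3.6]), array([ 0.01, -0.28, -0.11]))
```

{"api": "step_arm", "payload": {
  "increments": [0, -1.7, -3, 0, 0, 0, 0.06, 0, -1.7, -3, 0, 0, 0, 0.06, 0, -1.7, -3, 0, 0, 0, 0.06]
}}

```text
clock: 7.7
position: [0.6287, 0.18, 0.0389]
tcp_rot: [0.566, 0.593, -0.415, -0.396]
force: [1.0, 0.4, 0.4]
opening: 0.529
```

{"api": "step_arm", "payload": {
  "increments": [0, 0, 0, 0, 0, 0, -0.6, 0, 0, 0, 0, 0, 0, -0.6, 0, 0, 0, 0, 0, 0, -0.6, 0, 0, 0, 0, 0, 0, -0.6],
  "squeeze": 40
}}

```text
clock: 8.2
position: [0.6288, 0.18, 0.039]
tcp_rot: [0.566, 0.593, -0.415, -0.396]
force: [-1.3, 0.2, 2.9]
opening: 0.335
```

Run:
```python
from st import *
show()
print(go(FRONT+mx*(.0077)+[0,0,.039],Rtool(MY,20,False)))
P=FRONT+mx*(.0077-.1)+[0,0,.042]; print(go(P,Rtool(MY,20,False)))
c=cam('scene'); a=cv2.resize(c['color'][260:360,290:400],None,fx=4,fy=4)
save(a,'g3.png')
```

```text
t 8.2 pos [0.6288 0.18   0.039 ] x [-0.047  0.999 -0.   ] y [ 0.342  0.016 -0.94 ] F [-1.3  0.2  2.9] op 0.335 q [ 0.19  0.52 -0.55  0.16 -0.05  0.13]
(array([-0. ,  0.1, -0.5]), array([ 0.03, -0.28, -0.11]))
(array([ -0.6, -36.9,  92.4]), array([ 0.03, -0.28, -0.11]))
```

View pics/g3.png

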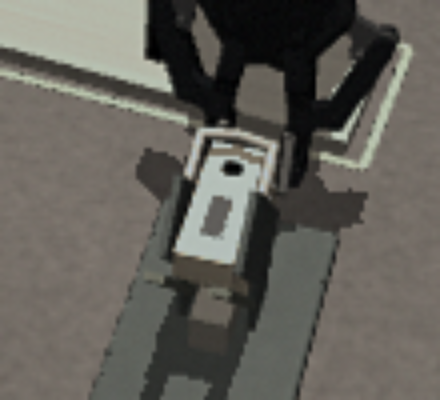

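{"api": "step_arm", "payload": {
  "increments": [0, -5.1, 14.1, 0, 0, 0, -0.6, 0, -10.3, 28.2, 0, 0, 0, -0.6, 0, -17.1, 47, 0, 0, 0, -0.6, 0, -24, 65.8, 0, 0, 0, -0.6, 0, -30.8, 84.6, 0, 0, 0, -0.6]
}}

```text
clock: 8.88
position: [0.5382, 0.1757, 0.0387]
tcp_rot: [0.565, 0.593, -0.415, -0.396]
force: [0.1, -0.4, -0.4]
opening: 0.329
```

{"api": "step_arm", "payload": {
  "increments": [0, -3.4, 9.4, 0, 0, 0, -0.6, 0, -6.8, 18.8, 0, 0, 0, -0.6, 0, -6.8, 18.8, 0, 0, 0, -0.6]
}}

```text
clock: 9.25
position: [0.5182, 0.1748, 0.0386]
tcp_rot: [0.565, 0.593, -0.415, -0.396]
force: [-0.5, 0.1, -1.4]
opening: 0.334
```

Run:
```python
from st import *
show()
c=cam('scene'); a=cv2.resize(c['color'][230:380,280:420],None,fx=4,fy=4)
save(a,'g4.png')
print(trayrect(cam('top'))[0],trayrect(c)[0])
```

```text
t 9.25 pos [0.5182 0.1748 0.0386] x [-0.047  0.999 -0.   ] y [ 0.341  0.016 -0.94 ] F [-0.5  0.1 -1.4] op 0.334 q [ 0.22  0.38 -0.81  0.03 -0.06  0.17]
((488.5221252441406, 62.177459716796875), (206.11473083496094, 104.91527557373047), 86.3826675415039) ((489.17315673828125, 57.4639892578125), (199.22596740722656, 109.7336654663086), 86.27449035644531)
```

View pics/g4.png

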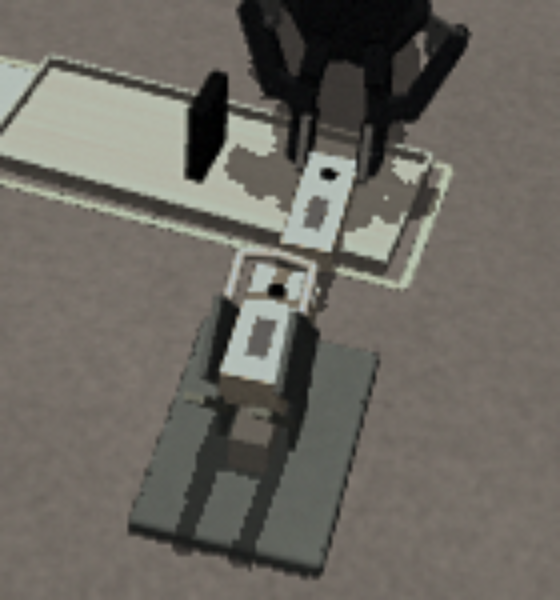

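```bash
cat >> st.py <<'E'
TC=np.array([.4905,.0903,0]);TY=-3.7
def slot(y,z,x=-.0295):
    a=np.radians(TY); return TC+[np.cos(a)*x-np.sin(a)*y,np.sin(a)*x+np.cos(a)*y,z]
E
python3 - <<'E'
from st import *
show()
for z in(.04,.0105): print(slot(.092,z),go(slot(.092,z),Rtool(TY,20)))
E
```

```text
t 9.35 pos [0.5195 0.1749 0.039 ] x [-0.047  0.999 -0.   ] y [ 0.343  0.016 -0.939] F [-0.7  0.4 -0.8] op 0.337 q [ 0.22  0.38 -0.81  0.03 -0.06  0.17]
[0.467 0.184 0.04 ] (array([ 11.6, -18.8,  48.5]), array([0.06, 6.01, 2.19]))
[0.467  0.184  0.0105] (array([11.6,  8.9, 58.6]), array([0.06, 6.01, 2.19]))
```

{"api": "step_arm", "payload": {
  "increments": [4, -7, 18, 0, 2, 0.7, -0.6, 8, -13, 34, 0, 4, 1.4, -0.6, 11.6, -18.8, 48.5, 0, 6, 2.2, -0.6, 11.6, -18.8, 48.5, 0, 6, 2.2, -0.6, 11.6, -18.8, 48.5, 0, 6, 2.2, -0.6]
}}

```text
clock: 9.98
position: [0.4677, 0.1841, 0.0402]
tcp_rot: [0.598, 0.561, -0.392, -0.418]
force: [-0.4, -0.4, 0.3]
opening: 0.331
```

Run:
```python
from st import *
show()
for z in(.0105,): print(slot(.092,z),go(slot(.092,z),Rtool(TY,20)))
c=cam('scene'); a=cv2.resize(c['color'][230:330,270:410],None,fx=5,fy=5)
save(a,'g5.png')
```

```text
t 9.97 pos [0.4677 0.1841 0.0402] x [0.064 0.998 0.   ] y [ 0.343 -0.022 -0.939] F [-0.4 -0.4  0.3] op 0.331 q [ 0.3   0.33 -0.9   0.01 -0.12  0.35]
[0.467  0.184  0.0105] (array([-0.2, 27.7, 10.8]), array([0.1 , 0.03, 0.01]))
```

View pics/g5.png

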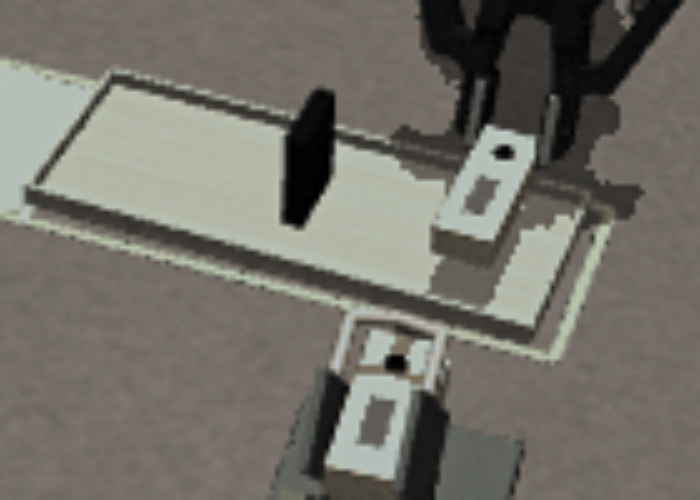

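{"api": "step_arm", "payload": {
  "increments": [0, 10, 4, 0, 0, 0, -0.6, 0, 19, 7.4, 0, 0, 0, -0.6, 0, 24, 9.4, 0, 0, 0, -0.6, 0, 27, 10.5, 0, 0, 0, -0.6, 0, 27.5, 10.8, 0, 0, 0, -0.6]
}}

```text
clock: 10.65
position: [0.4654, 0.1839, 0.01]
tcp_rot: [0.598, 0.56, -0.393, -0.418]
force: [-0.1, -0.3, -0.2]
opening: 0.329
```

{"api": "step_arm", "payload": {
  "increments": [0, 0, 0, 0, 0, 0, -0.6, 0, 0, 0, 0, 0, 0, -0.6, 0, 0, 0, 0, 0, 0, -0.6]
}}

```text
clock: 11.02
position: [0.4657, 0.184, 0.0105]
tcp_rot: [0.598, 0.56, -0.392, -0.418]
force: [-0.1, -0.4, -0.5]
opening: 0.333
```

Run:
```python
from st import *
show()
c=cam('scene'); a=cv2.resize(c['color'][230:330,270:410],None,fx=5,fy=5)
save(a,'g6.png')
```

```text
t 11.03 pos [0.4657 0.184  0.0105] x [ 0.064  0.998 -0.   ] y [ 0.342 -0.022 -0.939] F [-0.1 -0.4 -0.5] op 0.333 q [ 0.3   0.4  -0.93 -0.08 -0.12  0.35]
```

View pics/g6.png

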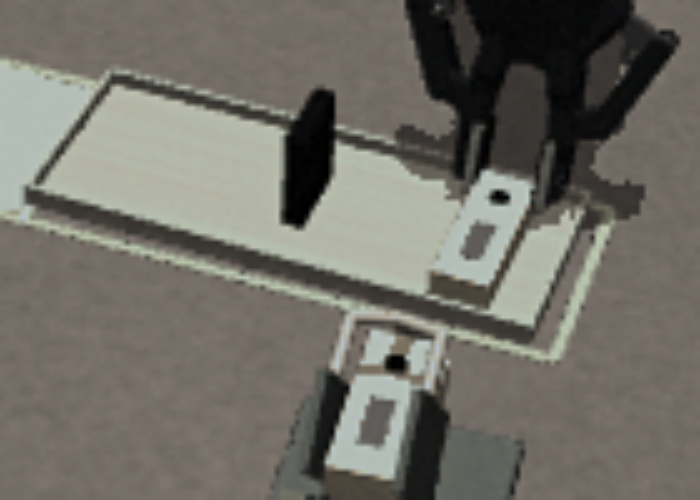

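{"api": "step_arm", "payload": {
  "increments": [0, 0.9, 0.3, 0, 0, 0, -0.6, 0, 0.9, 0.3, 0, 0, 0, -0.6, 0, 0.9, 0.3, 0, 0, 0, -0.16, 0, 0.9, 0.3, 0, 0, 0, -0.16, 0, 0, 0, 0, 0, 0, -0.16]
}}

```text
clock: 11.7
position: [0.4655, 0.1839, 0.0102]
tcp_rot: [0.598, 0.56, -0.392, -0.418]
force: [-0.3, -0.0, 0.0]
opening: 0.417
```

{"api": "step_arm", "payload": {
  "increments": [0, -10, -3.5, 0, 0, 0, -0.16, 0, -30, -11, 0, 0, 0, -0.16, 0, -56, -20.5, 0, 0, 0, 0.06]
}}

```text
clock: 12.08
position: [0.4652, 0.1838, 0.0707]
tcp_rot: [0.598, 0.56, -0.393, -0.418]
force: [-0.1, 0.2, -0.2]
opening: 0.527
```

Run:
```python
from st import *
show()
c=cam('scene'); a=cv2.resize(c['color'][220:330,270:410],None,fx=5,fy=5)
save(a,'g7.png')
print(go(FRONT+mx*(-.055)+[0,0,.070],Rtool(MY,20,False)))
print(go(FRONT+mx*(-.055)+[0,0,.041],Rtool(MY,20,False)))
```

```text
t 12.07 pos [0.4652 0.1838 0.0707] x [ 0.064  0.998 -0.001] y [ 0.341 -0.023 -0.94 ] F [-0.1  0.2 -0.2] op 0.527 q [ 0.3   0.26 -0.87  0.11 -0.12  0.35]
(array([ -1.5,  38.4, -91.8]), array([ 0.27, -6.29, -2.25]))
(array([ -1.5,  65.6, -81.7]), array([ 0.27, -6.29, -2.25]))
```

View pics/g7.png

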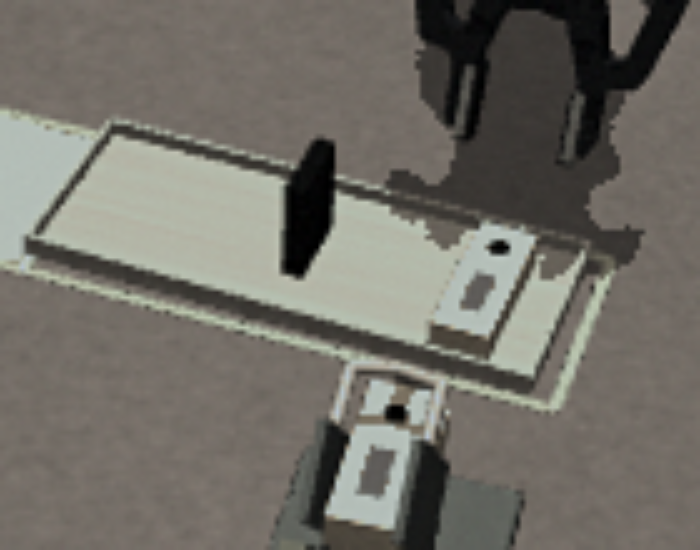

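Cassette 1 lies flat in the tray at (485,290). Second cassette.

{"api": "step_arm", "payload": {
  "increments": [-1, 18, -44, 0, -3, -1.1, 0.06, -1.5, 38, -88, 0.3, -6.3, -2.2, 0.06, -1.5, 65.6, -81.7, 0.3, -6.3, -2.2, 0.06, -1.5, 65.6, -81.7, 0.3, -6.3, -2.2, 0.06, -1.5, 65.6, -81.7, 0.3, -6.3, -2.2, 0.06]
}}

```text
clock: 12.75
position: [0.5637, 0.1761, 0.0365]
tcp_rot: [0.563, 0.593, -0.418, -0.396]
force: [-0.2, -0.3, 0.4]
opening: 0.531
```

Run:
```python
from st import *
show()
q=cam('scene'); X=cloud(q); br=cv2.medianBlur(q['color'],3).min(2)>125
t=(X[...,0]>.62)&(X[...,0]<.78)&(abs(X[...,1]-.184)<.05)&br&(abs(X[...,2]-.088)<.005); P=X[t]; print(len(P),cv2.minAreaRect(np.float32(P[:,:2]*1000)),'expect centre',(FRONT+mx*.07))
print(go(FRONT+mx*(.0077)+[0,0,.039],Rtool(MY,20,False)))
```

```text
t 12.75 pos [0.5637 0.1761 0.0365] x [-0.052  0.999 -0.002] y [ 0.336  0.016 -0.942] F [-0.2 -0.3  0.4] op 0.531 q [ 0.21  0.44 -0.7   0.09 -0.05  0.14]
261 ((691.4024047851562, 181.58499145507812), (80.08438110351562, 26.87980842590332), 2.6972742080688477) expect centre [0.6915 0.1833 0.    ]
(array([  0.2,  20.1, -62.1]), array([-0.28,  0.04, -0.08]))
```

{"api": "step_arm", "payload": {
  "increments": [0.5, 8, -25, 0, 0, 0, 0.06, 0.5, 14, -45, 0, 0, 0, 0.06, 0.5, 17, -54, 0, 0, 0, 0.06, 0.5, 17, -54, 0, 0, 0, 0.06, 0.5, 17, -54, 0, 0, 0, 0.06]
}}

```text
clock: 13.42
position: [0.6198, 0.1795, 0.0382]
tcp_rot: [0.563, 0.593, -0.418, -0.396]
force: [-0.5, 0.4, -0.1]
opening: 0.528
```

Run:
```python
from st import *
show()
print(go(FRONT+mx*(.0077)+[0,0,.039],Rtool(MY,20,False)))
```

```text
t 13.43 pos [0.6198 0.1795 0.0382] x [-0.052  0.999 -0.002] y [ 0.336  0.016 -0.942] F [-0.5  0.4 -0.1] op 0.528 q [ 0.19  0.51 -0.56  0.16 -0.05  0.13]
(array([-0. ,  2.5, -9.2]), array([-0.37,  0.04, -0.1 ]))
```

{"api": "step_arm", "payload": {
  "increments": [0, 1.2, -5, 0, 0, 0, 0.06, 0, 2.5, -9.2, 0, 0, 0, 0.06, 0, 2.5, -9.2, 0, 0, 0, 0.06, 0, 2.5, -9.2, 0, 0, 0, 0.06]
}}

```text
clock: 13.92
position: [0.6304, 0.18, 0.039]
tcp_rot: [0.563, 0.593, -0.418, -0.396]
force: [-0.3, -0.2, -1.1]
opening: 0.529
```

Run:
```python
from st import *
show()
print(go(FRONT+mx*(.0077)+[0,0,.039],Rtool(MY,20,False)))
```

```text
t 13.93 pos [0.6304 0.18   0.039 ] x [-0.052  0.999 -0.002] y [ 0.336  0.016 -0.942] F [-0.3 -0.2 -1.1] op 0.529 q [ 0.19  0.52 -0.54  0.17 -0.05  0.13]
(array([ 0.1, -0.3,  1. ]), array([-0.31,  0.02, -0.1 ]))
```

{"api": "step_arm", "payload": {
  "increments": [0, -0.3, 1, 0, 0, 0, 0.06, 0, -0.3, 1, 0, 0, 0, -0.6, 0, -0.3, 1, 0, 0, 0, -0.6, 0, -0.3, 1, 0, 0, 0, -0.6, 0, -0.3, 1, 0, 0, 0, -0.6]
}}

```text
clock: 14.55
position: [0.6294, 0.18, 0.0392]
tcp_rot: [0.563, 0.593, -0.418, -0.396]
force: [-1.4, -1.8, 2.2]
opening: 0.337
```

{"api": "step_arm", "payload": {
  "increments": [0, -5.1, 14.1, 0, 0, 0, -0.6, 0, -10.3, 28.2, 0, 0, 0, -0.6, 0, -17.1, 47, 0, 0, 0, -0.6, 0, -24, 65.8, 0, 0, 0, -0.6, 0, -30.8, 84.6, 0, 0, 0, -0.6]
}}

```text
clock: 15.18
position: [0.5381, 0.1752, 0.0394]
tcp_rot: [0.563, 0.593, -0.418, -0.396]
force: [0.6, 0.0, 0.1]
opening: 0.335
```

{"api": "step_arm", "payload": {
  "increments": [0, -3.4, 9.4, 0, 0, 0, -0.6, 0, -6.8, 18.8, 0, 0, 0, -0.6, 0, -6.8, 18.8, 0, 0, 0, -0.6]
}}

```text
clock: 15.55
position: [0.519, 0.1742, 0.0396]
tcp_rot: [0.563, 0.593, -0.418, -0.396]
force: [-0.3, 0.9, -0.6]
opening: 0.334
```

Run:
```python
from st import *
show()
c=cam('scene'); a=cv2.resize(c['color'][230:380,260:420],None,fx=4,fy=4)
save(a,'h4.png')
print(trayrect(cam('top'))[0],trayrect(c)[0])
for z in(.04,.0105): print(go(slot(.042,z),Rtool(TY,20)))
```

```text
t 15.55 pos [0.519  0.1742 0.0396] x [-0.052  0.999 -0.002] y [ 0.336  0.016 -0.942] F [-0.3  0.9 -0.6] op 0.334 q [ 0.22  0.38 -0.81  0.04 -0.06  0.16]
((488.5207824707031, 62.26231002807617), (206.4652557373047, 104.6353988647461), 86.39837646484375) ((489.6066589355469, 57.07046890258789), (197.81594848632812, 110.18621826171875), 86.3121337890625)
(array([-37.3, -19.8,  55.1]), array([-0.24,  6.31,  2.19]))
(array([-37.2,   7.9,  65.1]), array([-0.24,  6.31,  2.19]))
```

View pics/h4.png

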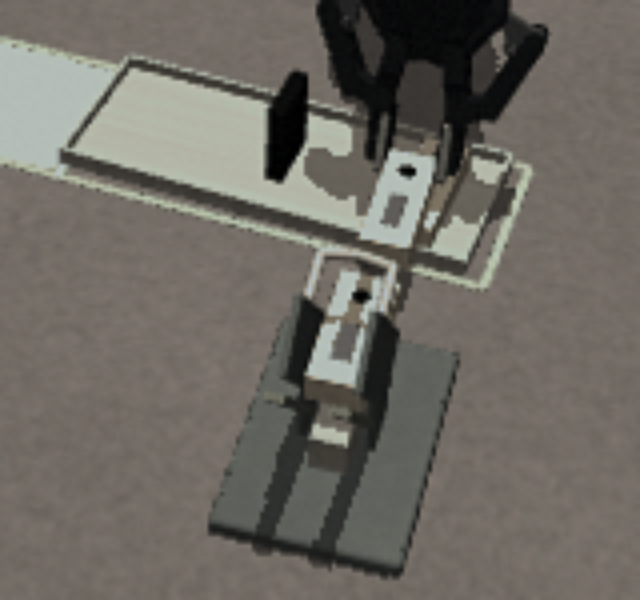

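{"api": "step_arm", "payload": {
  "increments": [-12, -7, 18, 0, 2, 0.7, -0.6, -25, -13, 36, 0, 4, 1.4, -0.6, -37.3, -19.8, 55, -0.2, 6.3, 2.2, -0.6, -37.3, -19.8, 55, -0.2, 6.3, 2.2, -0.6, -37.3, -19.8, 55, -0.2, 6.3, 2.2, -0.6]
}}

```text
clock: 16.27
position: [0.4651, 0.1344, 0.0404]
tcp_rot: [0.598, 0.561, -0.392, -0.418]
force: [0.9, -0.4, 0.0]
opening: 0.337
```

Run:
```python
from st import *
show()
print(go(slot(.042,.0098),Rtool(TY,20)))
c=cam('scene'); a=cv2.resize(c['color'][220:330,260:410],None,fx=5,fy=5)
save(a,'h5.png')
```

```text
t 16.27 pos [0.4651 0.1344 0.0404] x [0.064 0.998 0.   ] y [ 0.342 -0.022 -0.939] F [ 0.9 -0.4  0. ] op 0.337 q [ 0.18  0.3  -0.96 -0.03 -0.08  0.23]
(array([-0.4, 28.3, 11.7]), array([0.04, 0.03, 0.03]))
```

View pics/h5.png

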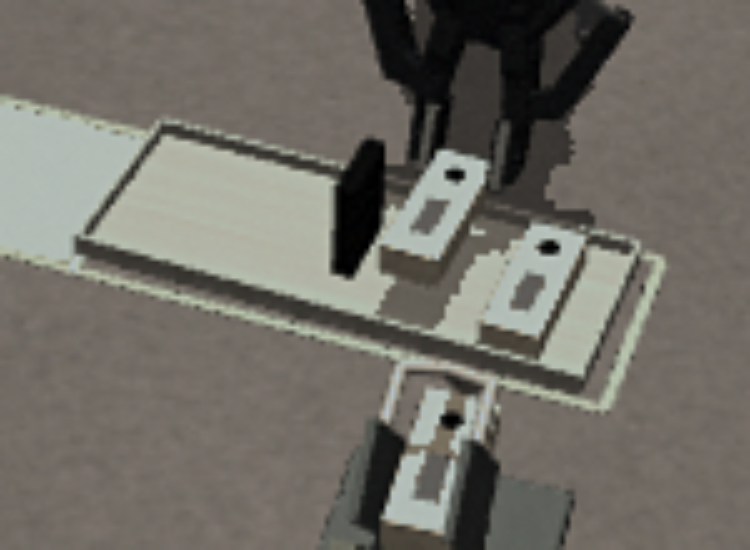

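{"api": "step_arm", "payload": {
  "increments": [0, 10, 4, 0, 0, 0, -0.6, 0, 19, 7.4, 0, 0, 0, -0.6, 0, 24, 9.4, 0, 0, 0, -0.6, 0, 27, 10.5, 0, 0, 0, -0.6, 0, 28.3, 10.8, 0, 0, 0, -0.6]
}}

```text
clock: 16.95
position: [0.4625, 0.1339, 0.0092]
tcp_rot: [0.597, 0.56, -0.393, -0.419]
force: [-0.2, -0.1, -0.3]
opening: 0.336
```

{"api": "step_arm", "payload": {
  "increments": [0, 0, 0, 0, 0, 0, -0.6, 0, 0, 0, 0, 0, 0, -0.6, 0, 0, 0, 0, 0, 0, -0.16, 0, 0, 0, 0, 0, 0, -0.16, 0, 0, 0, 0, 0, 0, -0.16]
}}

```text
clock: 17.58
position: [0.4627, 0.134, 0.0096]
tcp_rot: [0.597, 0.56, -0.393, -0.419]
force: [0.8, -0.3, -0.1]
opening: 0.419
```

{"api": "step_arm", "payload": {
  "increments": [0, -10, -3.5, 0, 0, 0, -0.16, 0, -30, -11, 0, 0, 0, -0.16, 0, -56, -20.5, 0, 0, 0, 0.06]
}}

```text
clock: 17.95
position: [0.4623, 0.1339, 0.0699]
tcp_rot: [0.597, 0.56, -0.393, -0.419]
force: [0.1, -0.2, 0.5]
opening: 0.532
```

Run:
```python
from st import *
show()
c=cam('scene'); a=cv2.resize(c['color'][220:330,260:410],None,fx=5,fy=5)
save(a,'h7.png')
print(go(FRONT+mx*(-.055)+[0,0,.070],Rtool(MY,20,False)))
print(go(FRONT+mx*(-.055)+[0,0,.041],Rtool(MY,20,False)))
```

```text
t 17.95 pos [0.4623 0.1339 0.0699] x [ 0.064  0.998 -0.001] y [ 0.339 -0.023 -0.941] F [ 0.1 -0.2  0.5] op 0.532 q [ 0.18  0.23 -0.93  0.08 -0.08  0.23]
(array([ 48.8,  37.3, -91.8]), array([ 0.16, -6.28, -2.27]))
(array([ 48.8,  64.5, -81.8]), array([ 0.16, -6.28, -2.27]))
```

View pics/h7.png

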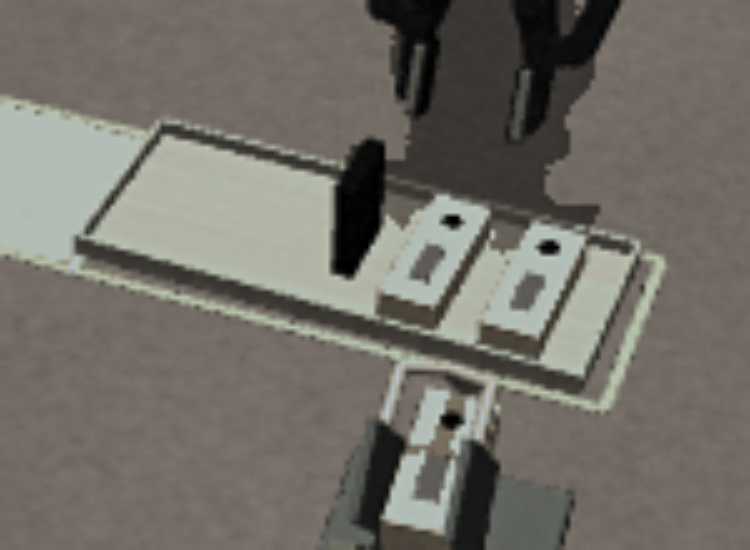

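Cassettes 1 and 2 lie flat at (530,285) and (435,258) in the crop. Third cassette.

{"api": "step_arm", "payload": {
  "increments": [24, 18, -44, 0, -3, -1.1, 0.06, 48.8, 37, -88, 0.2, -6.3, -2.2, 0.06, 48.8, 64.5, -81.7, 0.2, -6.3, -2.2, 0.06, 48.8, 64.5, -81.7, 0.2, -6.3, -2.2, 0.06, 48.8, 64.5, -81.7, 0.2, -6.3, -2.2, 0.06]
}}

```text
clock: 18.62
position: [0.5636, 0.1761, 0.0365]
tcp_rot: [0.563, 0.592, -0.418, -0.396]
force: [-0.3, -0.4, -0.2]
opening: 0.536
```

Run:
```python
from st import *
show()
print(go(FRONT+mx*(.0077)+[0,0,.039],Rtool(MY,20,False)))
```

```text
t 18.62 pos [0.5636 0.1761 0.0365] x [-0.052  0.999 -0.002] y [ 0.336  0.016 -0.942] F [-0.3 -0.4 -0.2] op 0.536 q [ 0.21  0.44 -0.7   0.09 -0.05  0.14]
(array([  0.4,  19.8, -62.8]), array([-0.36,  0.02, -0.1 ]))
```

Same as last time (identical pose): total advance about y 19.2, z −62.

{"api": "step_arm", "payload": {
  "increments": [0.5, 8, -25, 0, 0, 0, 0.06, 0.5, 15, -48, 0, 0, 0, 0.06, 0.5, 19.2, -62, 0, 0, 0, 0.06, 0.5, 19.2, -62, 0, 0, 0, 0.06, 0.5, 19.2, -62, 0, 0, 0, 0.06]
}}

```text
clock: 19.25
position: [0.6282, 0.1801, 0.0395]
tcp_rot: [0.563, 0.593, -0.418, -0.396]
force: [-0.0, 0.4, 0.2]
opening: 0.532
```

Run:
```python
from st import *
show()
print(go(FRONT+mx*(.0077)+[0,0,.039],Rtool(MY,20,False)))
```

```text
t 19.25 pos [0.6282 0.1801 0.0395] x [-0.052  0.999 -0.002] y [ 0.336  0.016 -0.942] F [-0.   0.4  0.2] op 0.532 q [ 0.19  0.52 -0.54  0.17 -0.05  0.13]
(array([-0.2,  0.8, -0.9]), array([-0.33,  0.03, -0.09]))
```

{"api": "step_arm", "payload": {
  "increments": [0, 0.5, -0.6, 0, 0, 0, 0.06, 0, 0.5, -0.6, 0, 0, 0, -0.6, 0, 0.5, -0.6, 0, 0, 0, -0.6, 0, 0.5, -0.6, 0, 0, 0, -0.6, 0, 0.5, -0.6, 0, 0, 0, -0.6]
}}

```text
clock: 19.88
position: [0.6301, 0.1803, 0.0391]
tcp_rot: [0.563, 0.593, -0.418, -0.396]
force: [-1.6, -0.5, 3.9]
opening: 0.34
```

{"api": "step_arm", "payload": {
  "increments": [0, -5.1, 14.1, 0, 0, 0, -0.6, 0, -10.3, 28.2, 0, 0, 0, -0.6, 0, -17.1, 47, 0, 0, 0, -0.6, 0, -24, 65.8, 0, 0, 0, -0.6, 0, -30.8, 84.6, 0, 0, 0, -0.6]
}}

```text
clock: 20.5
position: [0.5392, 0.1754, 0.039]
tcp_rot: [0.563, 0.593, -0.418, -0.396]
force: [0.2, 0.0, -1.0]
opening: 0.338
```

{"api": "step_arm", "payload": {
  "increments": [0, -3.4, 9.4, 0, 0, 0, -0.6, 0, -6.8, 18.8, 0, 0, 0, -0.6, 0, -6.8, 18.8, 0, 0, 0, -0.6]
}}

```text
clock: 20.88
position: [0.5197, 0.1745, 0.0393]
tcp_rot: [0.563, 0.593, -0.418, -0.396]
force: [0.2, 0.4, -1.1]
opening: 0.34
```

Run:
```python
from st import *
show()
c=cam('scene'); a=cv2.resize(c['color'][230:380,260:420],None,fx=4,fy=4)
save(a,'i4.png')
print(trayrect(cam('top'))[0],trayrect(c)[0])
for y,z in((.09,.10),(-.042,.1),(-.042,.04)): print(go(slot(y,z),Rtool(TY,20)))
```

```text
t 20.88 pos [0.5197 0.1745 0.0393] x [-0.052  0.999 -0.002] y [ 0.336  0.016 -0.942] F [ 0.2  0.4 -1.1] op 0.34 q [ 0.22  0.38 -0.81  0.04 -0.06  0.16]
((488.5365295410156, 62.21001434326172), (206.0592803955078, 104.41461181640625), 86.4165267944336) ((489.77227783203125, 57.052886962890625), (197.9912109375, 107.81623077392578), 86.5906753540039)
(array([ 10.1, -74.9,  30. ]), array([-0.23,  6.31,  2.19]))
(array([-121. ,  -79.9,   44.6]), array([-0.23,  6.31,  2.19]))
(array([-120.9,  -23.5,   64.8]), array([-0.23,  6.31,  2.19]))
```

View pics/i4.png

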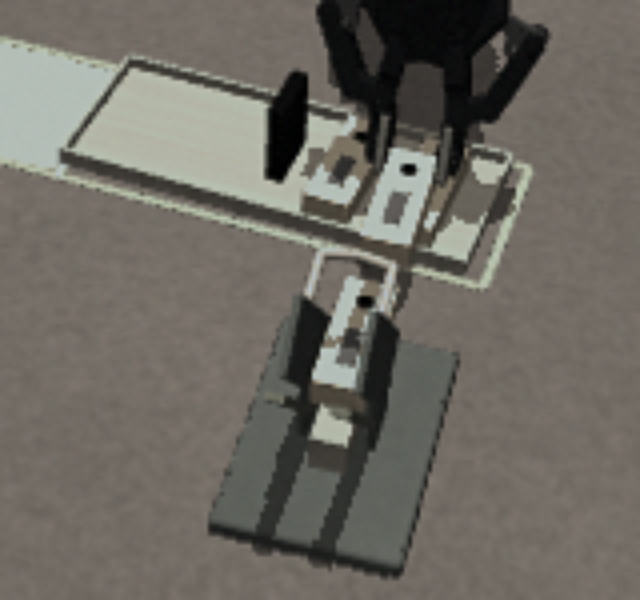

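{"api": "step_arm", "payload": {
  "increments": [0, -45, 5, 0, 2, 0.7, -0.6, 0, -78, 20, 0, 4, 1.4, -0.6, -40, -80, 36, -0.2, 6.3, 2.2, -0.6, -80, -80, 44, -0.2, 6.3, 2.2, -0.6, -121, -80, 45, -0.2, 6.3, 2.2, -0.6]
}}

```text
clock: 21.6
position: [0.4573, 0.0493, 0.1]
tcp_rot: [0.597, 0.56, -0.393, -0.418]
force: [0.1, -0.2, 0.1]
opening: 0.338
```

Run:
```python
from st import *
show()
for z in (.04,.0097): print(go(slot(-.042,z),Rtool(TY,20)))
c=cam('scene'); a=cv2.resize(c['color'][200:330,240:410],None,fx=4.5,fy=4.5)
save(a,'i5.png')
```

```text
t 21.6 pos [0.4573 0.0493 0.1   ] x [ 0.063  0.998 -0.001] y [ 0.341 -0.022 -0.94 ] F [ 0.1 -0.2  0.1] op 0.338 q [-0.05  0.12 -0.96  0.15 -0.01  0.01]
(array([ 1.1, 56.8, 19.5]), array([-0.04,  0.08, -0.01]))
(array([ 1.1, 85.3, 29.9]), array([-0.04,  0.08, -0.01]))
```

View pics/i5.png

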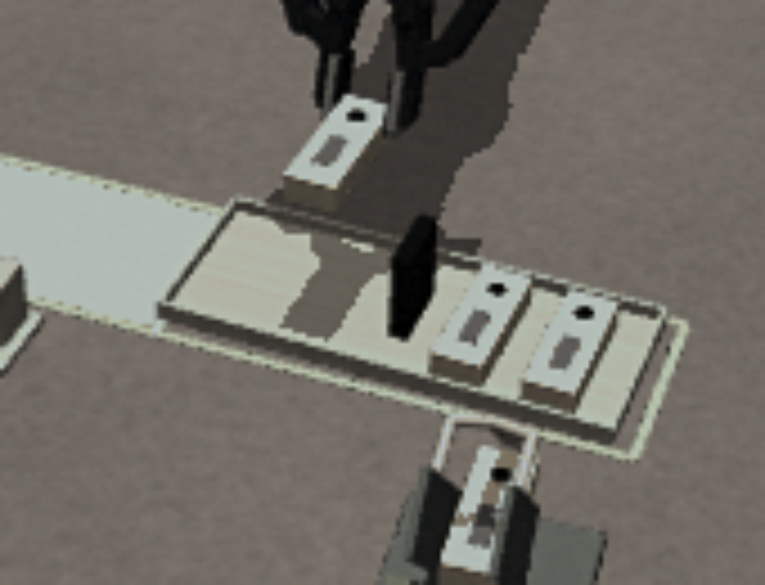

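{"api": "step_arm", "payload": {
  "increments": [1.1, 28, 10, 0, 0, 0, -0.6, 1.1, 56.8, 19.5, 0, 0, 0, -0.6, 1.1, 56.8, 19.5, 0, 0, 0, -0.6, 1.1, 56.8, 19.5, 0, 0, 0, -0.6]
}}

```text
clock: 22.15
position: [0.459, 0.0512, 0.0403]
tcp_rot: [0.597, 0.56, -0.393, -0.419]
force: [0.3, -0.9, -0.6]
opening: 0.342
```

Run:
```python
from st import *
show()
for z in (.0097,): print(go(slot(-.042,z),Rtool(TY,20)))
c=cam('scene'); a=cv2.resize(c['color'][200:330,240:410],None,fx=4.5,fy=4.5)
save(a,'i6.png')
print(trayrect(c))
```

```text
t 22.15 pos [0.459  0.0512 0.0403] x [ 0.064  0.998 -0.001] y [ 0.34  -0.022 -0.94 ] F [ 0.3 -0.9 -0.6] op 0.342 q [-0.04  0.26 -1.02 -0.06 -0.01  0.02]
(array([-1. , 28.6, 11. ]), array([-0.05,  0.02, -0.02]))
(((491.8602294921875, 89.92000579833984), (264.2813720703125, 110.50419616699219), 86.91636657714844), array([[ 0.4378, -0.0361,  0.0138],
       [ 0.4365, -0.0338,  0.0135],
       [ 0.4343, -0.0319,  0.0123],
       ...,
       [ 0.5497,  0.2131,  0.0093],
       [ 0.552 ,  0.2158,  0.0122],
       [ 0.5532,  0.2183,  0.0141]], shape=(492, 3)))
```

View pics/i6.png

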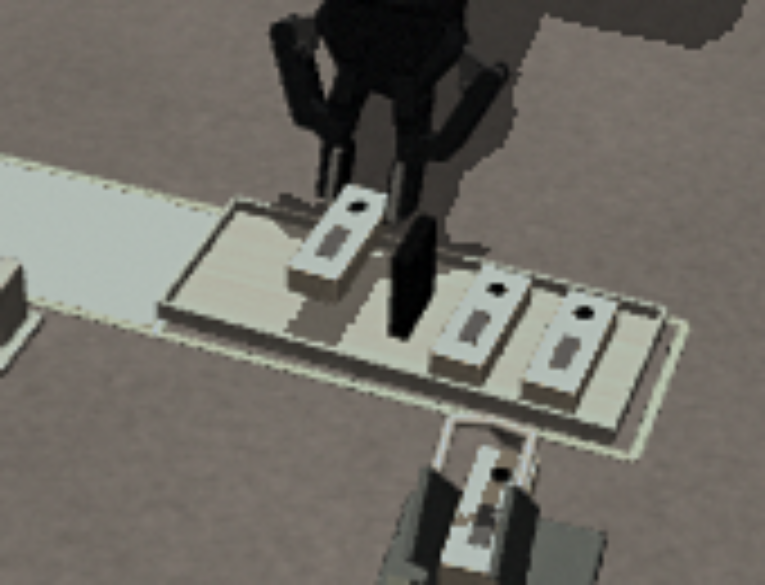

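{"api": "step_arm", "payload": {
  "increments": [-1.5, 10, 4, 0, 0, 0, -0.6, -1.5, 19, 7.4, 0, 0, 0, -0.6, -1.5, 24, 9.4, 0, 0, 0, -0.6, -1.5, 27, 10.5, 0, 0, 0, -0.6, -1.5, 28.6, 11, 0, 0, 0, -0.6]
}}

```text
clock: 22.82
position: [0.4576, 0.0497, 0.009]
tcp_rot: [0.597, 0.56, -0.393, -0.419]
force: [-6.9, 0.9, 17.6]
opening: 0.339
```

{"api": "step_arm", "payload": {
  "increments": [0, 0, 0, 0, 0, 0, -0.6, 0, 0, 0, 0, 0, 0, -0.6, 0, 0, 0, 0, 0, 0, -0.16, 0, 0, 0, 0, 0, 0, -0.16, 0, 0, 0, 0, 0, 0, -0.16]
}}

```text
clock: 23.45
position: [0.4576, 0.0497, 0.0091]
tcp_rot: [0.597, 0.56, -0.393, -0.419]
force: [0.2, -0.9, 0.0]
opening: 0.419
```

{"api": "step_arm", "payload": {
  "increments": [0, -10, -3.5, 0, 0, 0, -0.16, 0, -40, -14, 0, 0, 0, -0.16, 0, -85, -31, 0, 0, 0, 0.06]
}}

```text
clock: 23.82
position: [0.4562, 0.0497, 0.0992]
tcp_rot: [0.597, 0.559, -0.394, -0.42]
force: [1.8, -0.3, -0.3]
opening: 0.53
```

Run:
```python
from st import *
show()
c=cam('scene'); a=cv2.resize(c['color'][200:330,240:410],None,fx=4.5,fy=4.5)
save(a,'i7.png')
print(go(FRONT+mx*(-.055)+[0,0,.10],Rtool(MY,20,False)))
print(go(FRONT+mx*(-.055)+[0,0,.041],Rtool(MY,20,False)))
```

```text
t 23.82 pos [0.4562 0.0497 0.0992] x [ 0.064  0.998 -0.001] y [ 0.336 -0.022 -0.942] F [ 1.8 -0.3 -0.3] op 0.53 q [-0.05  0.12 -0.96  0.15 -0.01  0.01]
(array([133.5,  39.3, -89.9]), array([ 0.26, -6.25, -2.31]))
(array([133.5,  94.6, -69.5]), array([ 0.26, -6.25, -2.31]))
```

View pics/i7.png

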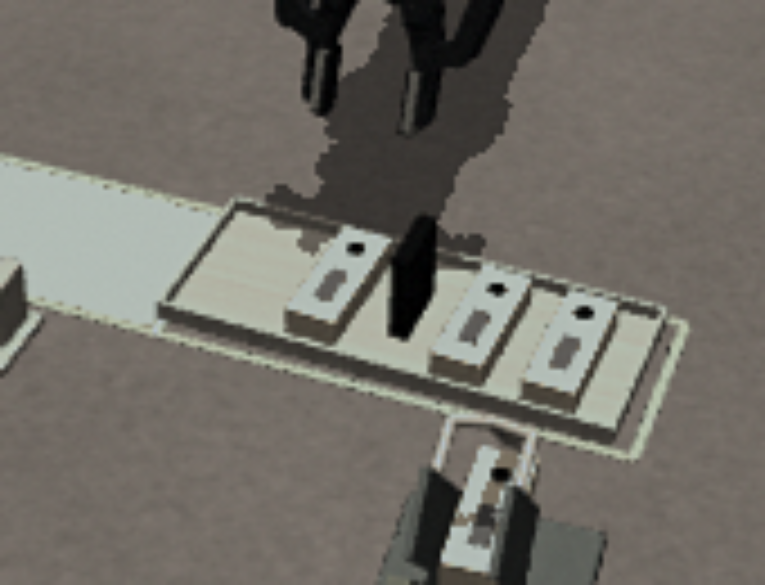

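Three are laid. Fourth: approach at z 0.1, then descend.

{"api": "step_arm", "payload": {
  "increments": [45, 10, -25, 0, -2, -0.8, 0.06, 90, 20, -55, 0, -4, -1.5, 0.06, 133.5, 39, -88, 0.3, -6.2, -2.3, 0.06, 133.5, 66, -79, 0.3, -6.2, -2.3, 0.06, 133.5, 94.6, -69.5, 0.3, -6.2, -2.3, 0.06]
}}

```text
clock: 24.5
position: [0.5644, 0.1775, 0.0335]
tcp_rot: [0.563, 0.593, -0.417, -0.397]
force: [0.8, -0.3, -0.0]
opening: 0.526
```

{"api": "step_arm", "payload": {
  "increments": [0, 0, 0, 0, 0, 0, 0.06, 0, 0, 0, 0, 0, 0, 0.06, 0, 0, 0, 0, 0, 0, 0.06]
}}

```text
clock: 24.88
position: [0.5649, 0.1768, 0.0358]
tcp_rot: [0.563, 0.593, -0.417, -0.397]
force: [0.4, -0.1, 0.1]
opening: 0.527
```

Run:
```python
from st import *
show()
print(go(FRONT+mx*(.0077)+[0,0,.039],Rtool(MY,20,False)))
q=cam('scene'); X=cloud(q); br=cv2.medianBlur(q['color'],3).min(2)>120
for z in(.052,.07):
    t=(X[...,0]>.60)&(X[...,0]<.78)&(abs(X[...,1]-.184)<.03)&br&(abs(X[...,2]-z)<.005); P=X[t]; print(z,len(P),cv2.minAreaRect(np.float32(P[:,:2]*1000)) if len(P)>4 else 0,'expect centre',(FRONT+mx*(.04+(z-.052)/.018*.015)))
a=cv2.resize(q['color'][230:380,270:420],None,fx=4,fy=4); save(a,'j1.png')
```

```text
t 24.88 pos [0.5649 0.1768 0.0358] x [-0.051  0.999  0.001] y [ 0.338  0.018 -0.941] F [ 0.4 -0.1  0.1] op 0.527 q [ 0.2   0.44 -0.7   0.08 -0.05  0.15]
(array([ -0. ,  18.8, -61.8]), array([-0.24, -0.1 ,  0.03]))
0.052 147 ((662.4310302734375, 179.5052490234375), (27.389677047729492, 79.95802307128906), 88.8618392944336) expect centre [0.6615 0.1817 0.    ]
0.07 0 0 expect centre [0.6765 0.1825 0.    ]
```

View pics/j1.png

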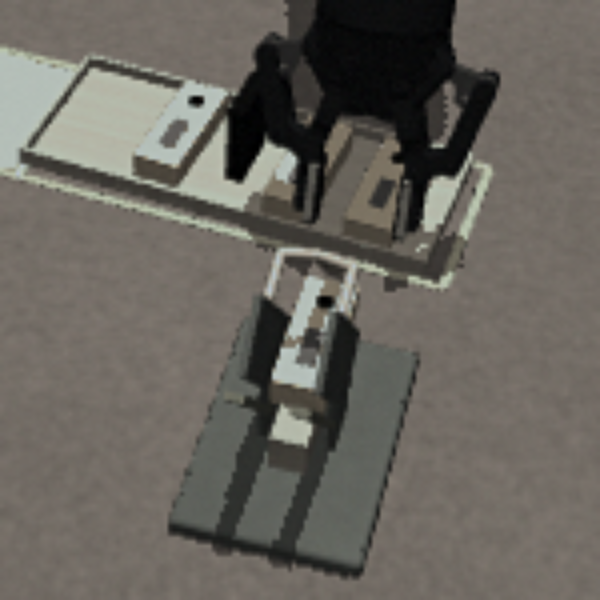

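The last cassette is at the bottom position (centre at z 0.052, 0.662/0.180). Advance and grip.

{"api": "step_arm", "payload": {
  "increments": [0, 7, -25, 0, 0, 0, 0.06, 0, 13, -48, 0, 0, 0, 0.06, 0, 18, -61.5, 0, 0, 0, 0.06, 0, 18, -61.5, 0, 0, 0, 0.06, 0, 18, -61.5, 0, 0, 0, 0.06]
}}

```text
clock: 25.55
position: [0.6263, 0.1797, 0.0374]
tcp_rot: [0.562, 0.592, -0.418, -0.398]
force: [0.4, -1.1, 0.8]
opening: 0.527
```

Run:
```python
from st import *
show()
print(go(FRONT+mx*(.0077)+[0,0,.0395],Rtool(MY,20,False)))
```

```text
t 25.55 pos [0.6263 0.1797 0.0374] x [-0.051  0.999  0.001] y [ 0.334  0.018 -0.943] F [ 0.4 -1.1  0.8] op 0.527 q [ 0.19  0.52 -0.55  0.17 -0.04  0.13]
(array([ 0.1, -1. , -3.5]), array([-0.49, -0.08,  0.  ]))
```

{"api": "step_arm", "payload": {
  "increments": [0, -1, -2.5, 0, 0, 0, 0.06, 0, -1, -2.5, 0, 0, 0, -0.6, 0, -1, -2.5, 0, 0, 0, -0.6, 0, -1, -2.5, 0, 0, 0, -0.6, 0, -1, -2.5, 0, 0, 0, -0.6]
}}

```text
clock: 26.18
position: [0.6299, 0.1801, 0.0401]
tcp_rot: [0.563, 0.593, -0.417, -0.397]
force: [-1.7, -0.4, 6.3]
opening: 0.334
```

{"api": "step_arm", "payload": {
  "increments": [0, -5.1, 14.1, 0, 0, 0, -0.6, 0, -10.3, 28.2, 0, 0, 0, -0.6, 0, -17.1, 47, 0, 0, 0, -0.6, 0, -24, 65.8, 0, 0, 0, -0.6, 0, -30.8, 84.6, 0, 0, 0, -0.6]
}}

```text
clock: 26.8
position: [0.538, 0.1752, 0.0398]
tcp_rot: [0.563, 0.592, -0.418, -0.398]
force: [-1.5, 0.1, 0.4]
opening: 0.339
```

{"api": "step_arm", "payload": {
  "increments": [0, -3.4, 9.4, 0, 0, 0, -0.6, 0, -6.8, 18.8, 0, 0, 0, -0.6, 0, -6.8, 18.8, 0, 0, 0, -0.6]
}}

```text
clock: 27.18
position: [0.5191, 0.1743, 0.0402]
tcp_rot: [0.563, 0.592, -0.418, -0.397]
force: [1.2, -0.4, -1.6]
opening: 0.337
```

Run:
```python
from st import *
show()
c=cam('scene'); a=cv2.resize(c['color'][230:380,260:420],None,fx=4,fy=4)
save(a,'j4.png')
for y,z in((-.092,.1),(-.092,.04)): print(go(slot(y,z),Rtool(TY,20)))
```

```text
t 27.18 pos [0.5191 0.1743 0.0402] x [-0.051  0.999  0.001] y [ 0.334  0.018 -0.942] F [ 1.2 -0.4 -1.6] op 0.337 q [ 0.22  0.38 -0.8   0.05 -0.06  0.16]
(array([-170.5,  -80.9,   49.3]), array([-0.37,  6.22,  2.28]))
(array([-170.5,  -24.4,   69.5]), array([-0.37,  6.22,  2.28]))
```

View pics/j4.png

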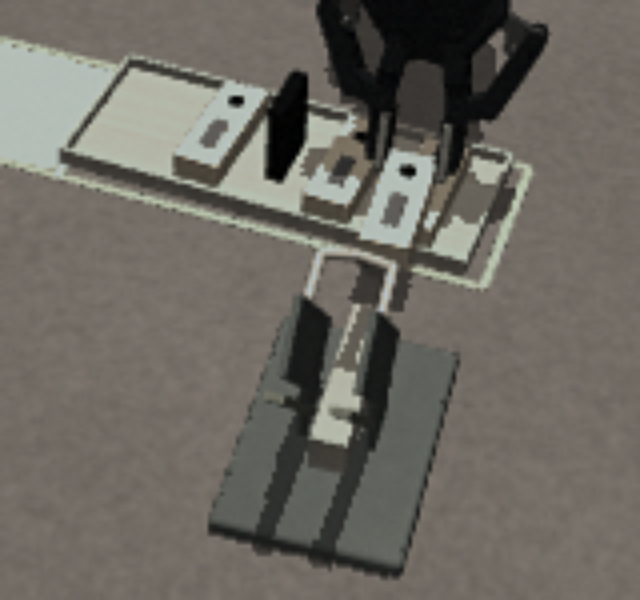

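The magazine is empty and the fourth cassette is in the grip. I'll carry it over the fin.

{"api": "step_arm", "payload": {
  "increments": [0, -45, 5, 0, 1.5, 0.5, -0.6, -10, -80, 20, 0, 3, 1, -0.6, -65, -81, 36, -0.2, 4.5, 1.6, -0.6, -120, -81, 44, -0.3, 6.2, 2.2, -0.6, -170.5, -81, 49.3, -0.4, 6.2, 2.3, -0.6]
}}

```text
clock: 27.85
position: [0.4555, -0.0012, 0.1006]
tcp_rot: [0.598, 0.561, -0.392, -0.417]
force: [1.1, 0.1, -0.9]
opening: 0.338
```

{"api": "step_arm", "payload": {
  "increments": [0, 15, 5.5, 0, 0, 0, -0.6, 0, 40, 14, 0, 0, 0, -0.6, 0, 54, 19.5, 0, 0, 0, -0.6, 0, 54, 19.5, 0, 0, 0, -0.6, 0, 54, 19.5, 0, 0, 0, -0.6]
}}

```text
clock: 28.48
position: [0.4559, 0.0001, 0.0432]
tcp_rot: [0.598, 0.56, -0.392, -0.418]
force: [-0.3, 1.0, -1.3]
opening: 0.333
```

Run:
```python
from st import *
show()
for z in (.0115,): print(go(slot(-.092,z),Rtool(TY,20)))
c=cam('scene'); a=cv2.resize(c['color'][200:330,240:410],None,fx=4.5,fy=4.5)
save(a,'j6.png')
print(trayrect(c)[0])
```

```text
t 28.48 pos [0.4559 0.0001 0.0432] x [ 0.064  0.998 -0.001] y [ 0.342 -0.023 -0.939] F [-0.3  1.  -1.3] op 0.333 q [-0.19  0.24 -1.04 -0.06  0.04 -0.12]
(array([ 0.2, 29.5, 11.6]), array([ 0.07,  0.02, -0.03]))
((491.3320007324219, 90.78397369384766), (263.1938781738281, 110.16899108886719), 86.5053482055664)
```

View pics/j6.png

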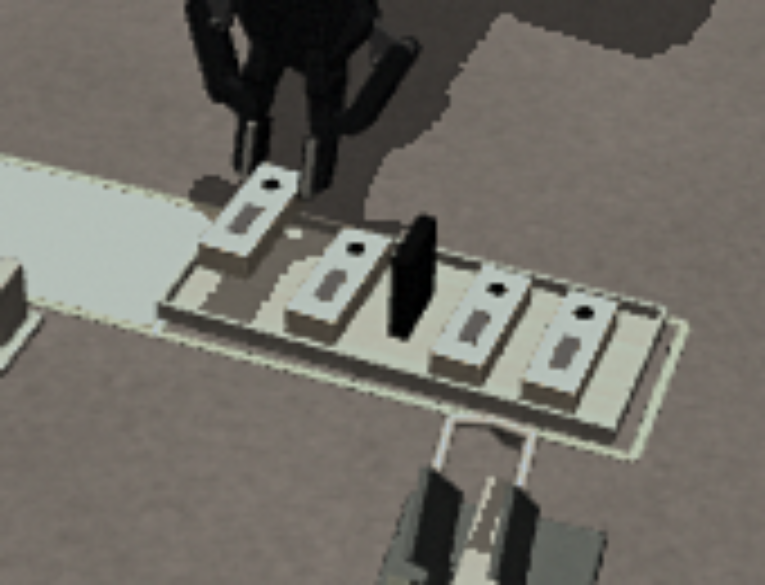

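{"api": "step_arm", "payload": {
  "increments": [-1.2, 10, 4, 0, 0, 0, -0.6, -1.2, 19, 7.4, 0, 0, 0, -0.6, -1.2, 24, 9.4, 0, 0, 0, -0.6, -1.2, 28, 11, 0, 0, 0, -0.6, -1.2, 29.5, 11.6, 0, 0, 0, -0.6]
}}

```text
clock: 29.15
position: [0.4541, -0.0008, 0.0107]
tcp_rot: [0.598, 0.56, -0.392, -0.418]
force: [0.0, -0.4, -0.2]
opening: 0.334
```

{"api": "step_arm", "payload": {
  "increments": [0, 0, 0, 0, 0, 0, -0.6, 0, 0, 0, 0, 0, 0, -0.6, 0, 0, 0, 0, 0, 0, -0.6]
}}

```text
clock: 29.52
position: [0.4543, -0.0009, 0.0111]
tcp_rot: [0.598, 0.56, -0.392, -0.418]
force: [-0.0, -0.3, -0.2]
opening: 0.337
```

Run:
```python
from st import *
show()
c=cam('scene'); a=cv2.resize(c['color'][200:330,240:410],None,fx=4.5,fy=4.5)
save(a,'j7.png')
```

```text
t 29.52 pos [ 0.4543 -0.0009  0.0111] x [ 0.064  0.998 -0.   ] y [ 0.342 -0.022 -0.939] F [-0.  -0.3 -0.2] op 0.337 q [-0.19  0.33 -1.07 -0.18  0.04 -0.12]
```

View pics/j7.png

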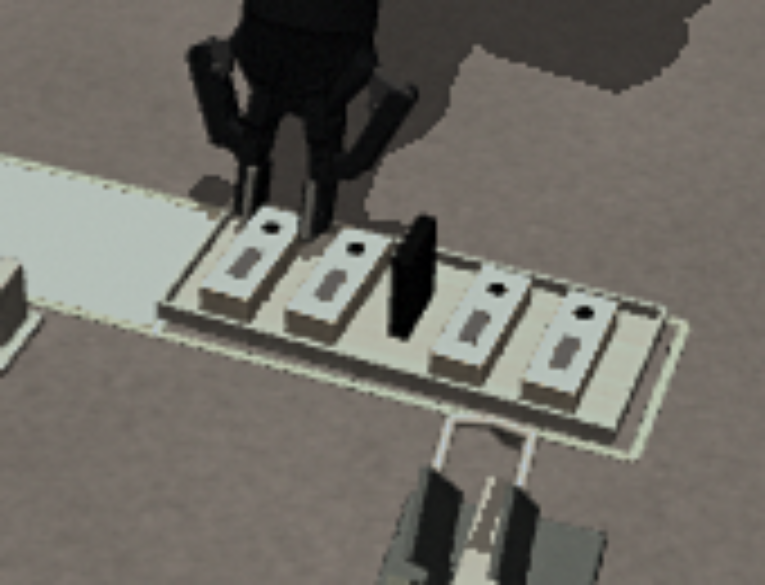

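Almost on the floor. I'll lower it the last ~1 mm, release and retreat.

{"api": "step_arm", "payload": {
  "increments": [0, 0.8, 0.3, 0, 0, 0, -0.6, 0, 0.8, 0.3, 0, 0, 0, -0.6, 0, 0.8, 0.3, 0, 0, 0, -0.18, 0, 0.8, 0.3, 0, 0, 0, -0.18, 0, 0, 0, 0, 0, 0, -0.18]
}}

```text
clock: 30.2
position: [0.4541, -0.0009, 0.0109]
tcp_rot: [0.598, 0.56, -0.392, -0.418]
force: [-0.6, -0.2, 0.1]
opening: 0.414
```

{"api": "step_arm", "payload": {
  "increments": [0, -10, -3.5, 0, 0, 0, -0.18, 0, -40, -14, 0, 0, 0, -0.18, 0, -90, -33, 0, 0, 0, -0.18, 0, -130, -30, 0, 0, 0, -0.18, 0, -130, -30, 0, 0, 0, -0.18]
}}

```text
clock: 30.82
position: [0.4392, 0.0, 0.1463]
tcp_rot: [0.599, 0.561, -0.391, -0.416]
force: [-0.8, 0.5, 0.2]
opening: 0.41
```

Run:
```python
from st import *
show()
c=cam('scene'); t=cam('top')
a=cv2.resize(c['color'][200:330,170:410],None,fx=3.3,fy=3.3)
save(a,'k1.png')
print(trayrect(c)[0],trayrect(t)[0])
for q in(c,t):
    X=cloud(q); f=(q['color'].max(2)<60)&(X[...,2]>.055)&(X[...,2]<.066)&(abs(X[...,0]-.485)<.06)&(abs(X[...,1]-.09)<.04)
    print(len(X[f]),cv2.minAreaRect(np.float32(X[f][:,:2]*1000)))
```

```text
t 30.82 pos [0.4392 0.     0.1463] x [ 0.064  0.998 -0.001] y [ 0.347 -0.023 -0.938] F [-0.8  0.5  0.2] op 0.41 q [-0.2  -0.02 -0.94  0.3   0.05 -0.13]
((491.75323486328125, 90.25865173339844), (262.8272399902344, 109.75582885742188), 86.39627838134766) ((490.3929138183594, 90.16160583496094), (262.21142578125, 104.64678955078125), 86.4317626953125)
63 ((493.25750732421875, 91.39019012451172), (11.646038055419922, 44.48705291748047), 86.1804428100586)
65 ((488.0530090332031, 90.18509674072266), (11.246138572692871, 39.53477096557617), 85.43708801269531)
```

View pics/k1.png

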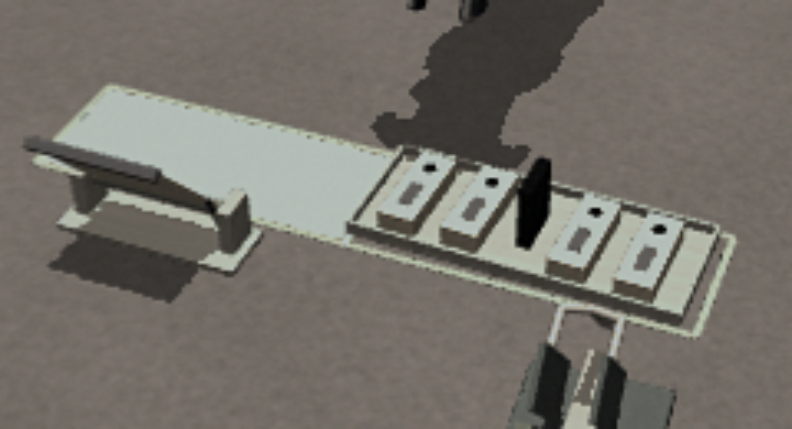

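Run:
```python
from st import *
def cross(a,th):  # last index crossing from >th to <th, subpixel
    i=np.where(a>th)[0].max(); return i+(a[i]-th)/(a[i]-a[i+1])
c=cam('top'); g=cv2.GaussianBlur(c['color'],(0,0),1.0).astype(float).mean(2)
save(cv2.resize(c['color'][200:310,235:485],None,fx=3.2,fy=3.2,interpolation=cv2.INTER_CUBIC),'k2.png')
th=129
lo=[(u,240+cross(g[240:310,u],th)) for u in range(262,464,2)]
ri=[(400+cross(g[v,400:500],th),v) for v in range(250,286,2)]
up=[(u,265-cross(g[265:225:-1,u],th)) for u in range(372,386,1)]
up0=[(u,265-cross(g[265:220:-1,u],th)) for u in range(258,340,2)]
le=[(300-cross(g[v,300:230:-1],th),v) for v in range(238,272,2)]
L,Rt,U,U0,Le=[fit(onplane(c,e,0)) for e in(lo,ri,up,up0,le)]
for n,f in zip('L R U U0 Le'.split(),(L,Rt,U,U0,Le)): print(n,f[0],np.degrees(np.arctan2(f[1][1],f[1][0])))
for a,b in((L,Rt),(L,Le),(U0,Le),(U0,Rt)): print(isect(a,b))
```

```text
L [ 0.4316 -0.0195] 87.492226
R [ 0.4867 -0.3113] -2.0392456
U [ 0.5457 -0.0792] 88.40517
U0 [0.5533 0.114 ] 87.75418
Le [0.5001 0.2361] -2.1208334
[ 0.4189 -0.3089]
[0.4429 0.2382]
[0.558  0.2339]
[ 0.5366 -0.313 ]
```

View pics/k2.png

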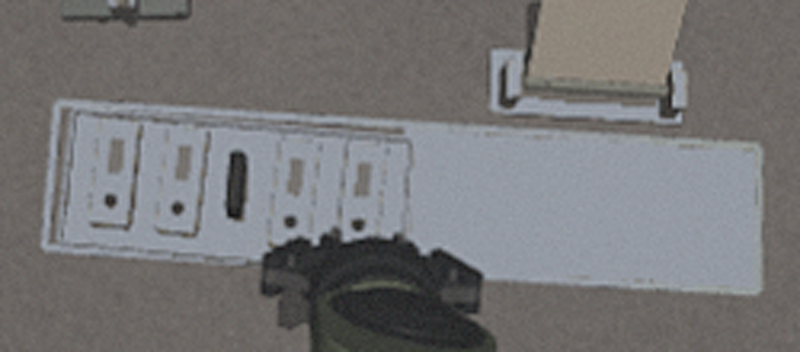

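Run:
```python
from st import *
show()
T=np.array([.491,.0902,0])
for z in(.11,.028): print(go(T+[0,0,z],Rtool(-3.6,0)))
```

```text
t 30.98 pos [0.4375 0.0003 0.1426] x [ 0.064  0.998 -0.   ] y [ 0.341 -0.022 -0.94 ] F [ 0.7  0.5 -0.7] op 0.41 q [-0.2  -0.02 -0.95  0.29  0.05 -0.13]
(array([ 93.2,  46.9, -33.6]), array([19.97, -0.08, -0.04]))
(array([ 93.2, 123.9,  -5.6]), array([19.97, -0.08, -0.04]))
```

{"api": "step_arm", "payload": {
  "increments": [30, 0, -20, 7, 0, 0, -0.34, 60, 20, -33, 14, 0, 0, -0.34, 93.2, 46.9, -33.6, 20, 0, 0, -0.34, 93.2, 46.9, -33.6, 20, 0, 0, -0.34, 93.2, 46.9, -33.6, 20, 0, 0, -0.34]
}}

```text
clock: 31.6
position: [0.49, 0.09, 0.1088]
tcp_rot: [-0.515, -0.483, 0.485, 0.516]
force: [-0.1, -0.4, -0.1]
opening: 0.33
```

Run:
```python
from st import *
show()
T=np.array([.491,.0902,0])
for z in(.06,.028): print(go(T+[0,0,z],Rtool(-3.6,0)))
c=cam('scene')
a=cv2.resize(c['color'][170:310,250:410],None,fx=4,fy=4)
save(a,'l1.png')
```

```text
t 31.6 pos [0.49   0.09   0.1088] x [ 0.064  0.998 -0.001] y [-0.003 -0.001 -1.   ] F [-0.1 -0.4 -0.1] op 0.33 q [ 0.03  0.36 -0.5   0.72 -0.    0.1 ]
(array([ 0.3, 48.8, -1.2]), array([-0.19, -0.07, -0.06]))
(array([ 0.4, 80.8, -1.3]), array([-0.19, -0.07, -0.06]))
```

View pics/l1.png

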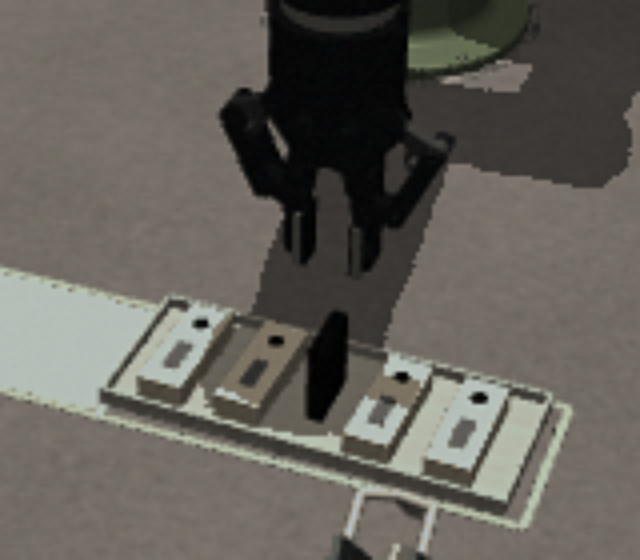

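{"api": "step_arm", "payload": {
  "increments": [0.4, 30, -1, 0, 0, 0, -0.34, 0.4, 55, -1.2, 0, 0, 0, -0.34, 0.4, 70, -1.2, 0, 0, 0, -0.34, 0.4, 75, -1.2, 0, 0, 0, -0.34, 0.4, 75, -1.2, 0, 0, 0, -0.34]
}}

```text
clock: 32.28
position: [0.4929, 0.0903, 0.0363]
tcp_rot: [0.516, 0.484, -0.483, -0.516]
force: [0.2, -0.4, 0.3]
opening: 0.327
```

Run:
```python
from st import *
show()
T=np.array([.491,.0902,0])
for z in(.028,): print(go(T+[0,0,z],Rtool(-3.6,0)))
c=cam('scene')
a=cv2.resize(c['color'][170:310,250:410],None,fx=4,fy=4)
save(a,'l2.png')
```

```text
t 32.27 pos [0.4929 0.0903 0.0363] x [ 0.065  0.998 -0.   ] y [ 0.001 -0.    -1.   ] F [ 0.2 -0.4  0.3] op 0.327 q [ 0.03  0.46 -0.56  0.54 -0.    0.1 ]
(array([-0.2,  8.3,  1.9]), array([ 0.07, -0.11, -0.02]))
```

View pics/l2.png

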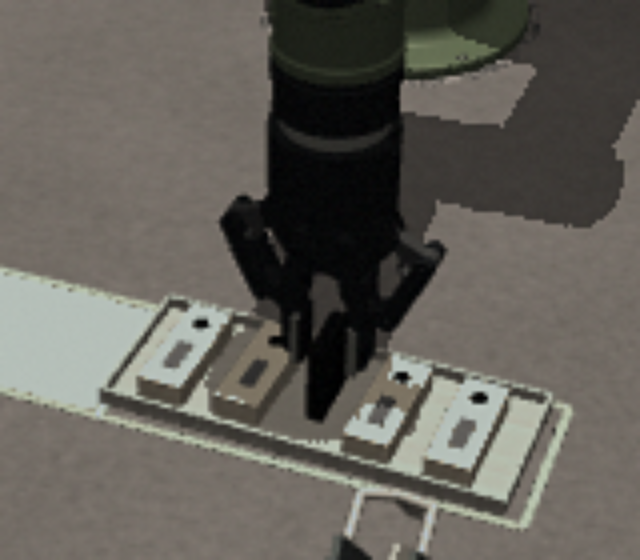

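{"api": "step_arm", "payload": {
  "increments": [-0.2, 8, 1.9, 0, 0, 0, -0.34, -0.2, 8, 1.9, 0, 0, 0, -0.34, -0.2, 8, 1.9, 0, 0, 0, -0.34, -0.2, 8, 1.9, 0, 0, 0, -0.34]
}}

```text
clock: 32.83
position: [0.4909, 0.0904, 0.0278]
tcp_rot: [0.516, 0.484, -0.484, -0.516]
force: [-0.0, 0.7, -0.3]
opening: 0.331
```

{"api": "step_arm", "payload": {
  "increments": [0, 0, 0, 0, 0, 0, -1, 0, 0, 0, 0, 0, 0, -1, 0, 0, 0, 0, 0, 0, -1, 0, 0, 0, 0, 0, 0, -1],
  "squeeze": 50
}}

```text
clock: 33.33
position: [0.491, 0.0901, 0.0279]
tcp_rot: [0.516, 0.483, -0.484, -0.515]
force: [-0.6, -3.2, 3.7]
opening: 0.135
```

Run:
```python
from st import *
show()
c=cam('scene');t=cam('top')
print(trayrect(c)[0],trayrect(t)[0])
o=manip.observe()
print(go([.4844,-.172,o['position'][2]],Rtool(-2.15,0)), R.from_quat(o['tcp_rot']).as_matrix()[:2,0])
```

```text
t 33.33 pos [0.491  0.0901 0.0279] x [ 0.064  0.998 -0.001] y [ 0.001 -0.001 -1.   ] F [-0.6 -3.2  3.7] op 0.135 q [ 0.03  0.47 -0.58  0.52 -0.    0.1 ]
((492.83538818359375, 90.433349609375), (263.49029541015625, 111.43579864501953), 86.75548553466797) ((484.2102355957031, -6.140003204345703), (69.00291442871094, 104.6251449584961), 87.03340148925781)
(array([-262. ,    0.3,  -10.3]), array([ 0.04, -1.55, -0.06])) [0.0645 0.9979]
```

{"api": "step_arm", "payload": {
  "increments": [-5, 0, -0.2, 0, 0, 0, -1, -15, 0, -0.6, 0, 0, 0, -1, -28, 0, -1.1, 0, -0.1, 0, -1, -43, 0, -1.7, 0, -0.2, 0, -1, -58, 0, -2.3, 0, -0.3, 0, -1]
}}

```text
clock: 34.05
position: [0.4897, 0.0343, 0.0279]
tcp_rot: [-0.513, -0.487, 0.484, 0.515]
force: [0.3, 7.2, 3.5]
opening: 0.132
```

Run:
```python
from st import *
show()
c=cam('scene')
save(cv2.resize(c['color'][170:310,170:410],None,fx=3.3,fy=3.3),'l3.png')
o=manip.observe()
print(go([.4844,-.172,.0279],Rtool(-2.15,0)))
```

```text
t 34.05 pos [0.4897 0.0343 0.0279] x [0.057 0.998 0.005] y [ 0.001  0.005 -1.   ] F [0.3 7.2 3.5] op 0.132 q [-0.08  0.46 -0.6   0.51  0.01 -0.03]
(array([-204.4,   -0.5,   -6.7]), array([ 0.05, -1.23,  0.16]))
```

View pics/l3.png

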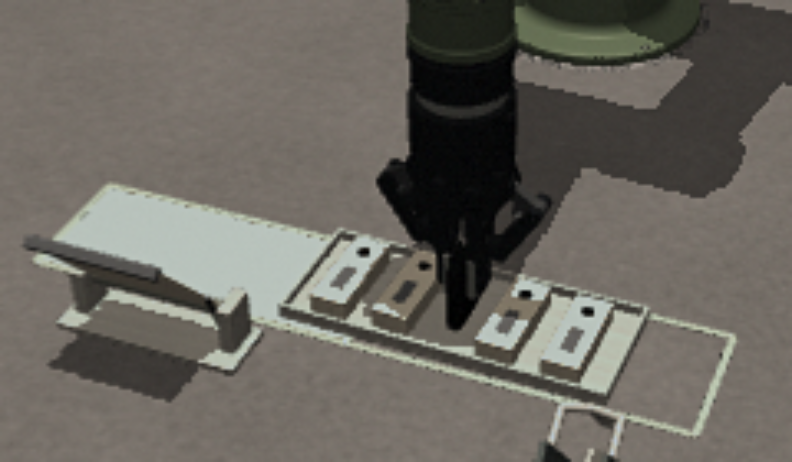

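{"api": "step_arm", "payload": {
  "increments": [-15, 0, -0.5, 0, -0.1, 0, -1, -30, 0, -1, 0, -0.2, 0, -1, -45, 0, -1.5, 0, -0.3, 0, -1, -60, 0, -2, 0, -0.4, 0, -1, -75, 0, -2.5, 0, -0.5, 0, -1]
}}

```text
clock: 34.72
position: [0.4877, -0.0406, 0.0279]
tcp_rot: [-0.511, -0.489, 0.486, 0.513]
force: [-0.4, 8.2, 6.3]
opening: 0.129
```

Run:
```python
from st import *
show()
print(go([.4844,-.172,.0279],Rtool(-2.15,0)))
```

```text
t 34.73 pos [ 0.4877 -0.0406  0.0279] x [0.049 0.999 0.005] y [ 0.001  0.005 -1.   ] F [-0.4  8.2  6.3] op 0.129 q [-0.24  0.46 -0.6   0.51  0.01 -0.19]
(array([-131.4,   -0.6,   -3.1]), array([ 0.06, -0.64,  0.29]))
```

{"api": "step_arm", "payload": {
  "increments": [-15, -0.1, -0.4, 0, -0.1, 0, -1, -30, -0.1, -0.8, 0, -0.2, 0, -1, -45, -0.1, -1.2, 0, -0.3, 0, -1, -60, -0.1, -1.5, 0, -0.4, 0, -1, -75, -0.1, -1.9, 0, -0.4, 0, -1]
}}

```text
clock: 35.35
position: [0.4855, -0.1153, 0.0279]
tcp_rot: [-0.509, -0.491, 0.488, 0.511]
force: [-0.1, 8.6, 6.2]
opening: 0.131
```

Run:
```python
from st import *
show()
print(go([.4844,-.172,.0279],Rtool(-2.15,0)))
c=cam('scene')
save(cv2.resize(c['color'][170:310,170:410],None,fx=3.3,fy=3.3),'l4.png')
```

```text
t 35.35 pos [ 0.4855 -0.1153  0.0279] x [0.042 0.999 0.005] y [ 0.001  0.005 -1.   ] F [-0.1  8.6  6.2] op 0.131 q [-0.38  0.47 -0.57  0.52  0.01 -0.34]
(array([-56.7,  -0.3,  -1.2]), array([ 0.04, -0.23,  0.3 ]))
```

View pics/l4.png

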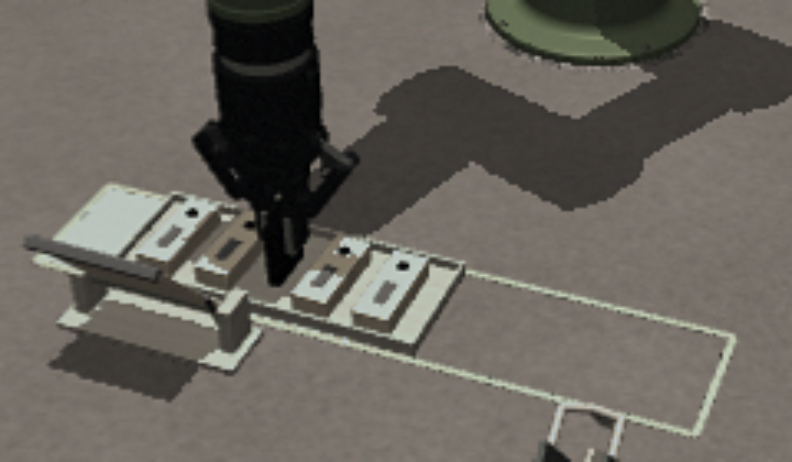

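{"api": "step_arm", "payload": {
  "increments": [-15, 0, -0.3, 0, -0.1, 0, -1, -29, 0, -0.6, 0, -0.2, 0, -1, -41, 0, -0.9, 0, -0.2, 0, -1, -50, 0, -1.1, 0, -0.2, 0, -1, -53, 0, -1.2, 0, -0.2, 0, -1]
}}

```text
clock: 36.02
position: [0.4844, -0.1681, 0.0279]
tcp_rot: [-0.508, -0.492, 0.489, 0.511]
force: [0.4, 10.7, 8.0]
opening: 0.131
```

Run:
```python
from st import *
show()
c=cam('scene');t=cam('top')
save(cv2.resize(c['color'][200:310,165:405],None,fx=3.3,fy=3.3,interpolation=cv2.INTER_CUBIC),'l5.png')
save(cv2.resize(t['color'][205:310,235:485],None,fx=3.2,fy=3.2,interpolation=cv2.INTER_CUBIC),'l6.png')
print(trayrect(c,(-.32,-.0))[0],trayrect(t,(-.32,0))[0])
```

```text
t 36.02 pos [ 0.4844 -0.1681  0.0279] x [0.039 0.999 0.005] y [ 0.001  0.005 -1.   ] F [ 0.4 10.7  8. ] op 0.131 q [-0.48  0.49 -0.54  0.54  0.01 -0.44]
((485.75653076171875, -128.4736328125), (187.6951446533203, 110.57357025146484), 86.20609283447266) ((485.9280090332031, -114.37736511230469), (155.09864807128906, 105.30360412597656), 87.96862030029297)
```

View pics/l5.png

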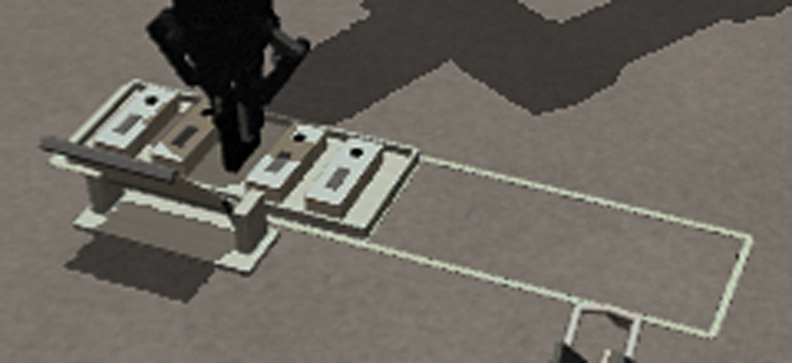

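View pics/l6.png

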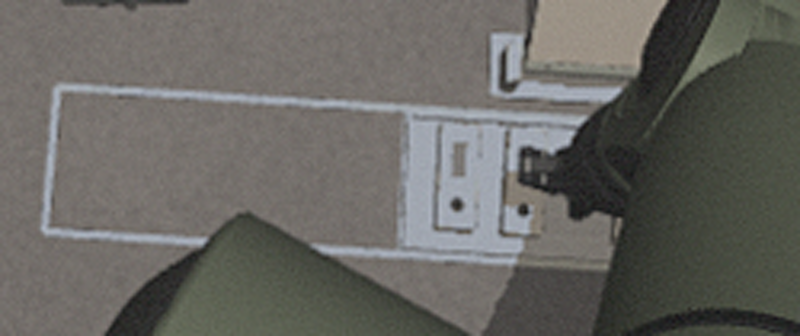

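{"api": "step_arm", "payload": {
  "increments": [-3, 0, 0, 0, 0, 0, -1, -5.5, 0, 0, 0, 0, 0, -1, -5.5, 0, 0, 0, 0, 0, -1]
}}

```text
clock: 36.5
position: [0.4842, -0.1735, 0.0279]
tcp_rot: [-0.509, -0.492, 0.489, 0.51]
force: [-0.1, 8.0, 7.6]
opening: 0.133
```

{"api": "step_arm", "payload": {
  "increments": [0, 0, 0, 0, 0, 0, -1, 0, 0, 0, 0, 0, 0, -0.4, 0, 0, 0, 0, 0, 0, -0.4, 0, 0, 0, 0, 0, 0, -0.4, 0, 0, 0, 0, 0, 0, -0.4]
}}

```text
clock: 37.12
position: [0.4841, -0.1763, 0.0278]
tcp_rot: [0.51, 0.49, -0.49, -0.51]
force: [1.3, 0.2, -0.1]
opening: 0.296
```

{"api": "step_arm", "payload": {
  "increments": [0, -30, 0, 0, 0, 0, -0.4, 0, -70, 0, 0, 0, 0, -0.4, 0, -110, 20, 0, 0, 0, -0.4, 0, -150, 80, 0, 0, 0, -0.4, 0, -170, 130, 0, 0, 0, -0.4]
}}

```text
clock: 37.75
position: [0.3544, -0.1714, 0.199]
tcp_rot: [0.511, 0.49, -0.49, -0.509]
force: [0.4, -1.0, 0.1]
opening: 0.299
```

Run:
```python
from st import *
show()
c=cam('scene');t=cam('top')
save(cv2.resize(c['color'][200:310,165:405],None,fx=3.3,fy=3.3,interpolation=cv2.INTER_CUBIC),'m5.png')
save(cv2.resize(t['color'][205:310,235:485],None,fx=3.2,fy=3.2,interpolation=cv2.INTER_CUBIC),'m6.png')
print(trayrect(c,(-.32,-.0))[0],trayrect(t,(-.32,0))[0])
```

```text
t 37.75 pos [ 0.3544 -0.1714  0.199 ] x [ 0.039  0.999 -0.002] y [ 0.002 -0.002 -1.   ] F [ 0.4 -1.   0.1] op 0.299 q [-0.64  0.06 -0.62  0.89 -0.   -0.6 ]
((474.4369201660156, -168.0984649658203), (265.9626770019531, 111.462646484375), 88.40799713134766) ((471.02685546875, -166.14950561523438), (260.2872314453125, 104.82661437988281), 87.72941589355469)
```

View pics/m5.png

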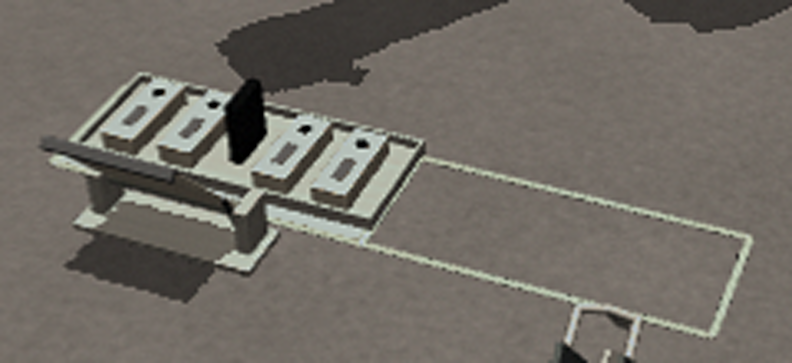

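View pics/m6.png

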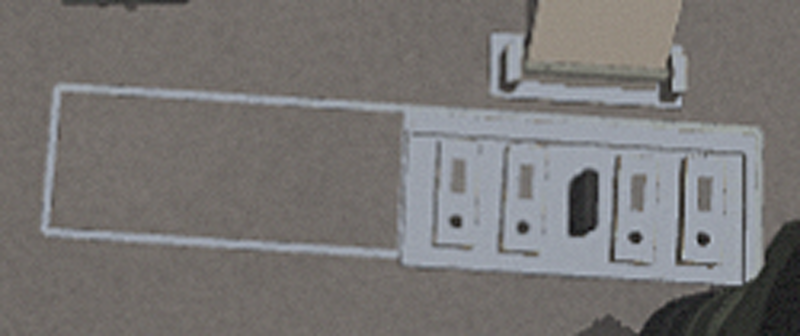

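The tray was knocked after release: it now sits about 12 mm to −x and 5 mm to +y of where I left it. I'll re-measure the fin, re-grip and correct.

Run:
```python
from st import *
for n in('scene','top'):
    q=cam(n); X=cloud(q); f=(q['color'].max(2)<60)&(X[...,2]>.055)&(X[...,2]<.066)&(abs(X[...,0]-.475)<.06)&(abs(X[...,1]+.17)<.04)
    print(len(X[f]),cv2.minAreaRect(np.float32(X[f][:,:2]*1000)),trayrect(q,(-.32,-.0))[0])
show()
for z in(.11,.028): print(go([.4722,-.1671,z],Rtool(-2.0,0)))
```

```text
55 ((474.9720153808594, -166.127685546875), (12.768853187561035, 44.44948959350586), 88.20596313476562) ((472.9971618652344, -167.11480712890625), (265.5925598144531, 111.36990356445312), 87.61470031738281)
59 ((468.9434814453125, -164.17739868164062), (12.041316986083984, 39.31305694580078), 84.36555480957031) ((470.94049072265625, -166.26333618164062), (260.1077575683594, 104.87933349609375), 87.8592529296875)
t 37.95 pos [ 0.3551 -0.1715  0.1984] x [ 0.041  0.999 -0.002] y [ 0.003 -0.002 -1.   ] F [ 0.7  0.1 -0.2] op 0.298 q [-0.64  0.06 -0.62  0.89 -0.   -0.6 ]
(array([   9.4,   88.7, -116.6]), array([ 0.15, -0.37, -0.11]))
(array([   9.5,  170.7, -116.4]), array([ 0.15, -0.37, -0.11]))
```

{"api": "step_arm", "payload": {
  "increments": [5, 20, -55, 0, 0, 0, -0.34, 10, 60, -112, 0, -0.3, 0, -0.34, 10, 88, -116.5, 0, -0.3, 0, -0.34, 10, 88, -116.5, 0, -0.3, 0, -0.34, 10, 88, -116.5, 0, -0.3, 0, -0.34]
}}

```text
clock: 38.58
position: [0.4717, -0.1655, 0.1096]
tcp_rot: [-0.508, -0.491, 0.491, 0.509]
force: [0.5, 0.2, 1.0]
opening: 0.33
```

Run:
```python
from st import *
show()
c=cam('scene'); save(cv2.resize(c['color'][150:290,165:325],None,fx=4,fy=4),'n1.png')
print(trayrect(c,(-.32,-.0))[0])
for z in(.028,): print(go([.472,-.1666,z],Rtool(-2.0,0)))
```

```text
t 38.58 pos [ 0.4717 -0.1655  0.1096] x [ 0.034  0.999 -0.   ] y [-0.001 -0.    -1.   ] F [0.5 0.2 1. ] op 0.33 q [-0.49  0.36 -0.49  0.72 -0.   -0.45]
((472.37969970703125, -167.39222717285156), (265.182373046875, 110.14952087402344), 87.80693054199219)
(array([-0.7, 82.4,  0.1]), array([ 0.04,  0.  , -0.04]))
```

View pics/n1.png

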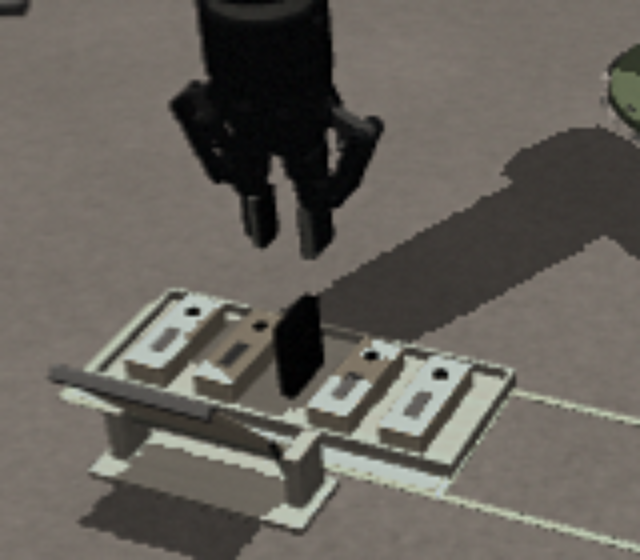

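{"api": "step_arm", "payload": {
  "increments": [-0.7, 30, 0, 0, 0, 0, -0.34, -0.7, 55, 0, 0, 0, 0, -0.34, -0.7, 72, 0, 0, 0, 0, -0.34, -0.7, 80, 0, 0, 0, 0, -0.34, -0.7, 80, 0, 0, 0, 0, -0.34]
}}

```text
clock: 39.25
position: [0.472, -0.1667, 0.0303]
tcp_rot: [0.509, 0.491, -0.491, -0.508]
force: [-0.5, 0.2, 0.1]
opening: 0.332
```

{"api": "step_arm", "payload": {
  "increments": [0, 1, 0, 0, 0, 0, -0.34, 0, 1, 0, 0, 0, 0, -0.34, 0, 1, 0, 0, 0, 0, -1, 0, 1, 0, 0, 0, 0, -1, 0, 1, 0, 0, 0, 0, -1]
}}

```text
clock: 39.88
position: [0.4722, -0.167, 0.0292]
tcp_rot: [0.509, 0.491, -0.491, -0.508]
force: [-1.3, -2.0, 5.1]
opening: 0.134
```

{"api": "step_arm", "payload": {
  "increments": [0, 0, 0, 0, 0, 0, -1, 0, 0, 0, 0, 0, 0, -1]
}}

```text
clock: 40.12
position: [0.4722, -0.167, 0.0292]
tcp_rot: [0.509, 0.491, -0.491, -0.508]
force: [-1.3, -1.5, 6.4]
opening: 0.133
```

Run:
```python
from st import *
show()
c=cam('scene'); save(cv2.resize(c['color'][150:290,165:325],None,fx=4,fy=4),'n2.png')
o=manip.observe()
print(go([.4842,-.1730,.028],Rtool(-2.15,0)))
```

```text
t 40.12 pos [ 0.4722 -0.167   0.0292] x [ 0.035  0.999 -0.002] y [ 0.001 -0.002 -1.   ] F [-1.3 -1.5  6.4] op 0.133 q [-0.49  0.47 -0.57  0.52 -0.   -0.45]
(array([ -5.6,   1.2, -12.2]), array([ 0.06,  0.14, -0.09]))
```

{"api": "step_arm", "payload": {
  "increments": [-2, 0, -4, 0, 0, 0, -1, -4, 0, -8, 0, 0, 0, -1, -6, 0, -12, 0, 0, 0, -1, -7, 0, -13.5, 0, 0, 0, -1, -7, 0, -13.5, 0, 0, 0, -1]
}}

```text
clock: 40.8
position: [0.4728, -0.1671, 0.0288]
tcp_rot: [-0.501, -0.488, 0.494, 0.516]
force: [-31.2, 16.5, 46.8]
opening: 0.134
```

Run:
```python
from st import *
show()
print(go([.4842,-.1730,.028],Rtool(-2.15,0)))
```

```text
t 40.8 pos [ 0.4728 -0.1671  0.0288] x [0.034 0.999 0.009] y [-0.021  0.01  -1.   ] F [-31.2  16.5  46.8] op 0.134 q [-0.49  0.49 -0.54  0.56 -0.   -0.45]
(array([ -5.5,   0.5, -11.6]), array([-1.23,  0.21,  0.51]))
```

{"api": "step_arm", "payload": {
  "increments": [4, -1, 7, 0, 0, 0, -1, 7, -1, 13.5, 0, 0, 0, -1, 7, -1, 13.5, 0, 0, 0, -1]
}}

```text
clock: 41.18
position: [0.472, -0.1662, 0.0295]
tcp_rot: [0.509, 0.491, -0.491, -0.508]
force: [1.2, 0.6, -0.7]
opening: 0.13
```

Run:
```python
from st import *
show()
c=cam('scene');t=cam('top')
save(cv2.resize(c['color'][150:290,165:325],None,fx=4,fy=4,interpolation=cv2.INTER_CUBIC),'n3.png')
save(cv2.resize(t['color'][180:310,335:485],None,fx=4,fy=4,interpolation=cv2.INTER_CUBIC),'n4.png')
```

```text
t 41.17 pos [ 0.472  -0.1662  0.0295] x [0.035 0.999 0.   ] y [ 0.001  0.    -1.   ] F [ 1.2  0.6 -0.7] op 0.13 q [-0.49  0.47 -0.57  0.53  0.   -0.45]
```

View pics/n3.png

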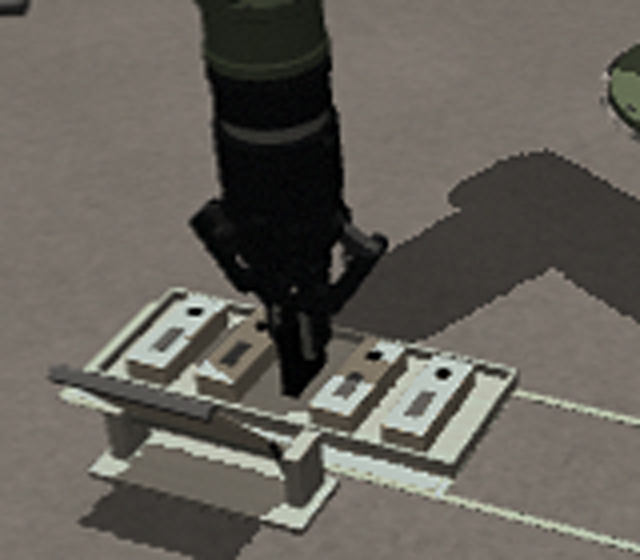

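View pics/n4.png

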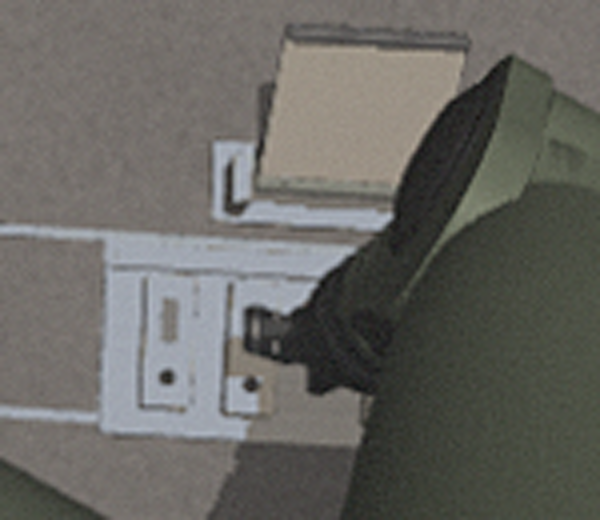

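The push in +x builds up a downward load through arm compliance (F≈[-31,16,47] N), so friction holds the tray. I'll go in small steps, easing the downward load and watching the force.

{"api": "step_arm", "payload": {
  "increments": [-1, -0.6, -2, 0, 0, 0, -1, -1.5, -1, -3, 0, 0, 0, -1]
}}

```text
clock: 41.52
position: [0.4743, -0.1678, 0.0299]
tcp_rot: [-0.508, -0.491, 0.492, 0.509]
force: [0.4, 0.7, -6.1]
opening: 0.133
```

Run:
```python
from st import *
show()
```

```text
t 41.52 pos [ 0.4743 -0.1678  0.0299] x [0.034 0.999 0.   ] y [-0.001  0.    -1.   ] F [ 0.4  0.7 -6.1] op 0.133 q [-0.49  0.48 -0.56  0.53 -0.   -0.45]
```

{"api": "step_arm", "payload": {
  "increments": [0, 0.6, 0, 0, 0, 0, -1, -0.8, 0.3, -1.7, 0, 0, 0, -1, -1.5, 0.1, -3.2, 0, 0, 0, -1]
}}

```text
clock: 41.9
position: [0.4781, -0.1698, 0.0304]
tcp_rot: [0.509, 0.491, -0.491, -0.508]
force: [-0.1, -0.4, -7.1]
opening: 0.129
```

Run:
```python
from st import *
show()
```

```text
t 41.9 pos [ 0.4781 -0.1698  0.0304] x [ 0.035  0.999 -0.001] y [ 0.    -0.001 -1.   ] F [-0.1 -0.4 -7.1] op 0.129 q [-0.49  0.48 -0.55  0.54 -0.   -0.45]
```

{"api": "step_arm", "payload": {
  "increments": [0, 0.8, 0, 0, 0, 0, -1, 0, 1.4, 0, 0, 0, 0, -1, 0, 1.4, 0, 0, 0, 0, -1]
}}

```text
clock: 42.28
position: [0.4787, -0.1702, 0.0297]
tcp_rot: [0.509, 0.491, -0.491, -0.508]
force: [1.2, -2.3, -2.5]
opening: 0.128
```

Run:
```python
from st import *
show()
```

```text
t 42.27 pos [ 0.4787 -0.1702  0.0297] x [ 0.035  0.999 -0.001] y [ 0.002 -0.001 -1.   ] F [ 1.2 -2.3 -2.5] op 0.128 q [-0.49  0.48 -0.55  0.53 -0.   -0.45]
```

{"api": "step_arm", "payload": {
  "increments": [-0.7, 0, -1.5, 0, 0, 0, -1, -1.5, 0, -3, 0, 0, 0, -1, -2.2, 0, -4.2, 0, 0, 0, -1]
}}

```text
clock: 42.65
position: [0.4793, -0.1702, 0.0289]
tcp_rot: [-0.507, -0.491, 0.492, 0.51]
force: [-8.7, 5.3, 10.1]
opening: 0.138
```

Run:
```python
from st import *
show()
```

```text
t 42.65 pos [ 0.4793 -0.1702  0.0289] x [0.034 0.999 0.002] y [-0.005  0.002 -1.   ] F [-8.7  5.3 10.1] op 0.138 q [-0.49  0.49 -0.54  0.54 -0.   -0.45]
```

{"api": "step_arm", "payload": {
  "increments": [0, -0.5, 0, 0, 0, 0, -1, 0, -0.8, 0, 0, 0, 0, -1]
}}

```text
clock: 42.9
position: [0.4815, -0.1715, 0.0294]
tcp_rot: [-0.508, -0.491, 0.491, 0.509]
force: [-0.9, 0.2, -4.7]
opening: 0.135
```

Run:
```python
from st import *
show()
```

```text
t 42.9 pos [ 0.4815 -0.1715  0.0294] x [0.035 0.999 0.   ] y [-0.001  0.    -1.   ] F [-0.9  0.2 -4.7] op 0.135 q [-0.49  0.49 -0.54  0.54 -0.   -0.45]
```

{"api": "step_arm", "payload": {
  "increments": [-0.5, 0.1, -1.2, 0, 0, 0, -1, -1, 0.1, -2.4, 0, 0, 0, -1, -1, 0.1, -2.4, 0, 0, 0, -1]
}}

```text
clock: 43.28
position: [0.485, -0.1734, 0.0298]
tcp_rot: [0.509, 0.491, -0.491, -0.508]
force: [-0.5, -0.2, -5.7]
opening: 0.131
```

Run:
```python
from st import *
show()
```

```text
t 43.27 pos [ 0.485  -0.1734  0.0298] x [ 0.035  0.999 -0.001] y [ 0.001 -0.001 -1.   ] F [-0.5 -0.2 -5.7] op 0.131 q [-0.49  0.49 -0.53  0.54 -0.   -0.45]
```

Now ease down until the tray's weight rests on the bench, release and look.

{"api": "step_arm", "payload": {
  "increments": [0, 0.6, 0, 0, 0, 0, -1, 0, 1.2, 0, 0, 0, 0, -1, 0, 1.2, 0, 0, 0, 0, -1]
}}

```text
clock: 43.65
position: [0.4853, -0.1735, 0.0293]
tcp_rot: [0.509, 0.491, -0.491, -0.508]
force: [2.0, -0.3, 1.2]
opening: 0.132
```

{"api": "step_arm", "payload": {
  "increments": [0, 0, 0, 0, 0, 0, -0.6, 0, 0, 0, 0, 0, 0, -0.4, 0, 0, 0, 0, 0, 0, -0.4, 0, 0, 0, 0, 0, 0, -0.4]
}}

```text
clock: 44.15
position: [0.4844, -0.173, 0.0286]
tcp_rot: [0.509, 0.491, -0.491, -0.508]
force: [-0.4, -0.4, -0.6]
opening: 0.298
```

{"api": "step_arm", "payload": {
  "increments": [0, -30, 0, 0, 0, 0, -0.4, 0, -70, 0, 0, 0, 0, -0.4, 0, -110, 40, 0, 0, 0, -0.4, 0, -150, 100, 0, 0, 0, -0.4, 0, -170, 160, 0, 0, 0, -0.4]
}}

```text
clock: 44.78
position: [0.3333, -0.1682, 0.1966]
tcp_rot: [0.509, 0.491, -0.492, -0.507]
force: [-0.3, -1.9, 0.8]
opening: 0.298
```

Run:
```python
from st import *
show()
c=cam('scene');t=cam('top')
save(cv2.resize(c['color'][200:310,165:405],None,fx=3.3,fy=3.3,interpolation=cv2.INTER_CUBIC),'o5.png')
save(cv2.resize(t['color'][205:310,235:485],None,fx=3.2,fy=3.2,interpolation=cv2.INTER_CUBIC),'o6.png')
print(trayrect(c,(-.32,-.0))[0],trayrect(t,(-.32,0))[0])
```

```text
t 44.77 pos [ 0.3333 -0.1682  0.1966] x [ 0.034  0.999 -0.002] y [ 0.002 -0.002 -1.   ] F [-0.3 -1.9  0.8] op 0.298 q [-0.67  0.02 -0.66  0.88 -0.   -0.63]
((487.8740539550781, -112.74932861328125), (143.49502563476562, 110.12651062011719), 88.24253845214844) ((484.1546630859375, -173.12217712402344), (262.4362487792969, 105.2719497680664), 87.99678802490234)
```

View pics/o5.png

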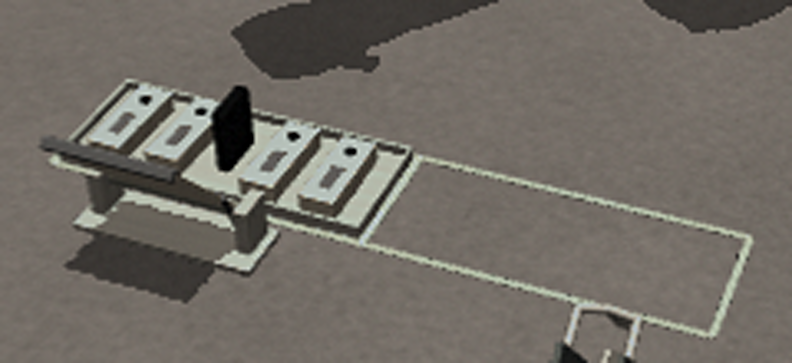

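View pics/o6.png

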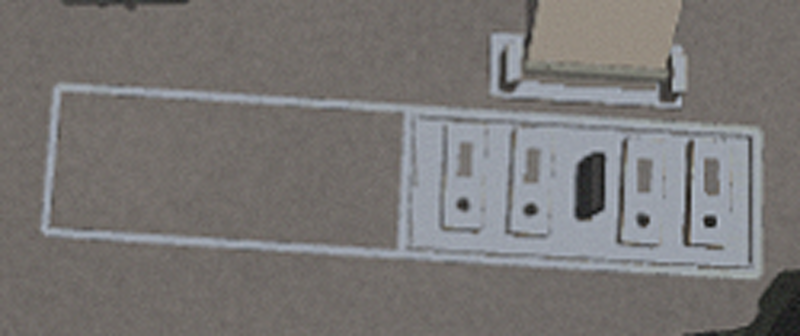

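Run:
```python
from st import *
t=cam('top');c=cam('scene')
a=t['color'][232:300,352:392];b=t['color'][232:300,450:490]
z=lambda i,f:cv2.resize(i,None,fx=f,fy=f,interpolation=cv2.INTER_CUBIC)
save(np.hstack([z(a,8),z(b,8)]),'p1.png')
# predicted mark/tray edges, station frame
ey=np.array([np.sin(np.radians(2.15)),np.cos(np.radians(2.15))]);ex=np.array([ey[1],-ey[0]])
# bright-edge measurements of the mark ends again with tray on it
g=cv2.GaussianBlur(t['color'],(0,0),.8).astype(float).mean(2)
def cross(a,th):
    i=np.where(a>th)[0].max(); return i+(a[i]-th)/(a[i]-a[i+1])
ri=[(430+cross(g[v,430:500],129),v) for v in range(252,284,2)]
up=[(u,262-cross(g[262:222:-1,u],129)) for u in list(range(360,388,2))]
lo=[(u,262+cross(g[262:310,u],129)) for u in range(362,462,2)]
for n,e in(('R',ri),('U',up),('L',lo)):
    f=fit(onplane(t,e,0)); print(n,f[0],np.degrees(np.arctan2(f[1][1],f[1][0])),'dist from tray centre',(f[0]-np.array([.4842,-.1731]))@ex,(f[0]-np.array([.4842,-.1731]))@ey)
```

```text
R [ 0.4754 -0.3114] -2.024649 dist from tray centre -0.0036196188616171377 -0.13853462382664428
U [ 0.547  -0.0671] 87.97629 dist from tray centre 0.058793265605095 0.10826178968549571
L [ 0.423  -0.1931] 87.83952 dist from tray centre -0.06042557304374104 -0.022262517636739816
```

View pics/p1.png

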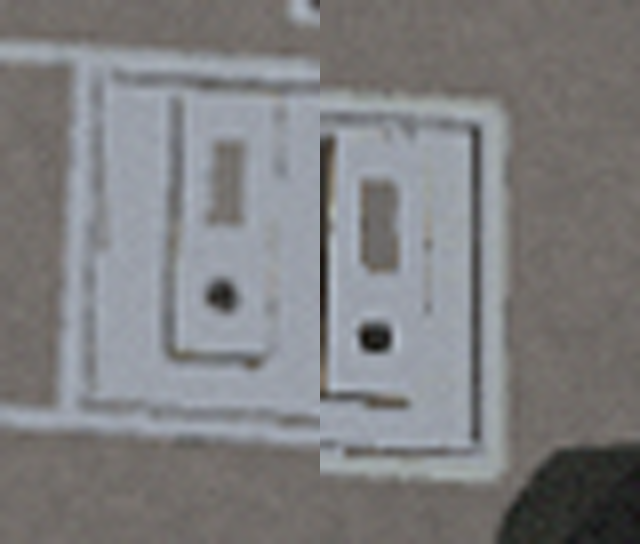

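Top view: the tray is centred on the reading place to about 1 mm, white margins showing on all sides, and yaw matches (both about −2.0°). Now I go behind the shield to tip it forward.

Run:
```python
from st import *
show()
for p in([.685,-.178,.2],[.685,-.178,.1]): print(go(p,Rtool(-2,0)))
q=cam('scene');X=cloud(q); r=(abs(X[...,1]+.18)<.09)&(X[...,2]>.09)&(X[...,2]<.16)&(X[...,0]>.56)&(X[...,0]<.75); P=X[r]; print(len(P),np.percentile(P,[2,50,98],axis=0))
```

```text
t 44.98 pos [ 0.3339 -0.1681  0.1959] x [ 0.036  0.999 -0.002] y [ 0.002 -0.002 -1.   ] F [ 0.8 -0.6 -0.6] op 0.303 q [-0.66  0.03 -0.66  0.88 -0.   -0.63]
(array([   2.8,   -3.2, -351.2]), array([ 0.15, -0.06, -0.11]))
(array([   3. ,   96.8, -351. ]), array([ 0.15, -0.06, -0.11]))
223 [[ 0.6246 -0.2279  0.0926]
 [ 0.6448 -0.1721  0.1199]
 [ 0.6501 -0.1267  0.1245]]
```

{"api": "step_arm", "payload": {
  "increments": [0, -15, -60, 0, 0, 0, -1, 0, -25, -120, 0, 0, 0, -1, 0, -25, -180, 0, 0, 0, -1, 2, -20, -240, 0, 0, 0, -1, 2, -15, -300, 0, 0, 0, -1]
}}

```text
clock: 45.65
position: [0.6369, -0.1752, 0.208]
tcp_rot: [-0.508, -0.491, 0.492, 0.508]
force: [-0.0, -1.0, 1.3]
opening: -0.005
```

{"api": "step_arm", "payload": {
  "increments": [0, 10, -52, 0, 0, 0, -1, 0, 40, -55, 0, 0, 0, -1, 0, 80, -55, 0, 0, 0, -1, 0, 105, -55, 0, 0, 0, -1, 0, 105, -55, 0, 0, 0, -1]
}}

```text
clock: 46.28
position: [0.6873, -0.1765, 0.1003]
tcp_rot: [-0.506, -0.49, 0.493, 0.51]
force: [0.4, -0.4, 0.2]
opening: -0.002
```

Run:
```python
from st import *
show()
c=cam('scene'); save(cv2.resize(c['color'][120:320,120:400],None,fx=2.8,fy=2.8),'r1.png')
for x in(.6,.54): print(go([x,-.178,.105],Rtool(-2,0)))
```

```text
t 46.27 pos [ 0.6873 -0.1765  0.1003] x [0.034 0.999 0.002] y [-0.006  0.002 -1.   ] F [ 0.4 -0.4  0.2] op -0.002 q [-0.36  0.72  0.13  0.98 -0.   -0.32]
(array([-3.9, -2. , 88.4]), array([-0.18,  0.07,  0.04]))
(array([ -5.9,  -1.9, 148.4]), array([-0.18,  0.07,  0.04]))
```

View pics/r1.png

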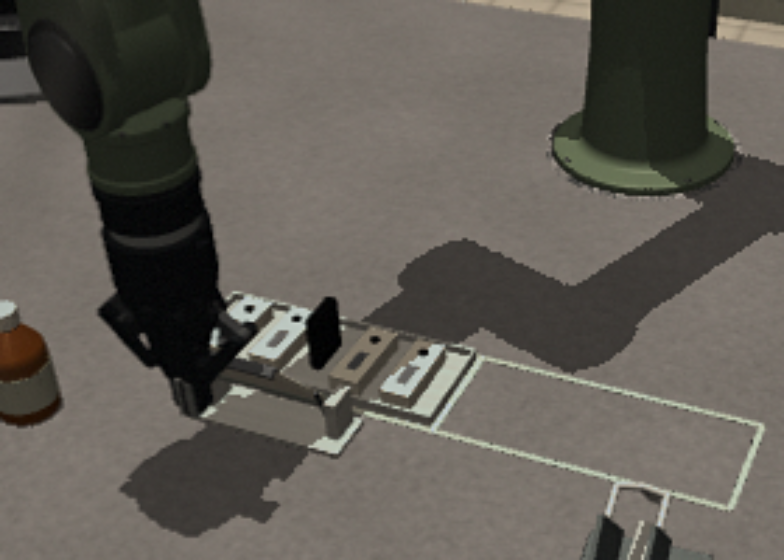

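{"api": "step_arm", "payload": {
  "increments": [0, -2, 25, 0, 0, 0, -1, -1, -3, 45, 0, 0, 0, -1, -2, -4, 65, 0, 0, 0, -1, -3, -4, 85, 0, 0, 0, -1, -4, -4, 105, 0, 0, 0, -1]
}}

```text
clock: 46.95
position: [0.5856, -0.179, 0.1115]
tcp_rot: [0.51, 0.492, -0.491, -0.507]
force: [0.8, -0.3, 2.6]
opening: 0.0
```

{"api": "step_arm", "payload": {
  "increments": [0, 0, 15, 0, 0, 0, -1, -1, 0, 30, 0, 0, 0, -1, -1, 0, 40, 0, 0, 0, -1]
}}

```text
clock: 47.32
position: [0.5446, -0.1785, 0.1106]
tcp_rot: [0.51, 0.492, -0.491, -0.507]
force: [-0.6, -0.3, -0.6]
opening: 0.003
```

Run:
```python
from st import *
show()
c=cam('scene'); save(cv2.resize(c['color'][120:320,120:400],None,fx=2.8,fy=2.8),'r2.png')
```

```text
t 47.33 pos [ 0.5446 -0.1785  0.1106] x [ 0.035  0.999 -0.002] y [ 0.003 -0.002 -1.   ] F [-0.6 -0.3 -0.6] op 0.003 q [-0.45  0.47 -0.3   0.79 -0.   -0.41]
```

View pics/r2.png

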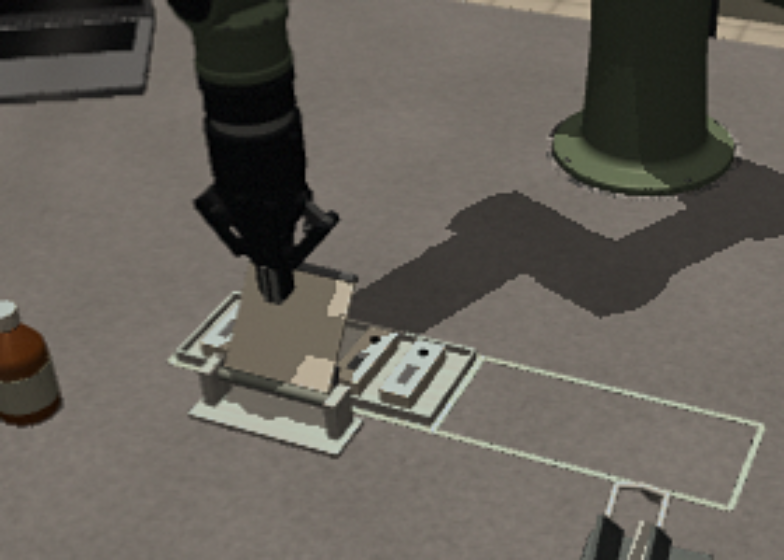

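The shield has snapped forward. I'll retreat upwards and away, then check.

{"api": "step_arm", "payload": {
  "increments": [0, -20, -12, 0, 0, 0, -1, 0, -60, -20, 0, 0, 0, -1, 0, -110, -20, 0, 0, 0, -1, 40, -150, 20, 0, 0, 0, -1, 90, -150, 60, 0, 0, 0, -1]
}}

```text
clock: 48.0
position: [0.4934, -0.0921, 0.2622]
tcp_rot: [0.511, 0.492, -0.49, -0.507]
force: [0.2, 1.6, -0.2]
opening: 0.001
```

{"api": "step_arm", "payload": {
  "increments": [0, 0, 60, 0, 0, 0, -1, 0, 0, 120, 0, 0, 0, -1, 30, 0, 170, 0, 0, 0, -1, 60, 0, 190, 0, 0, 0, -1, 60, 0, 190, 0, 0, 0, -1]
}}

```text
clock: 48.62
position: [0.3027, -0.024, 0.2595]
tcp_rot: [0.509, 0.492, -0.491, -0.507]
force: [0.8, -0.0, -0.3]
opening: 0.001
```

Run:
```python
from st import *
show()
c=cam('scene');t=cam('top')
save(cv2.resize(c['color'][190:320,110:410],None,fx=2.6,fy=2.6,interpolation=cv2.INTER_CUBIC),'s1.png')
save(cv2.resize(t['color'][130:330,235:535],None,fx=2.6,fy=2.6,interpolation=cv2.INTER_CUBIC),'s2.png')
print(trayrect(t,(-.32,0))[0])
for q in(c,t):
    X=cloud(q); r=(abs(X[...,1]+.18)<.09)&(X[...,2]>.108)&(X[...,2]<.135)&(abs(X[...,0]-.5)<.07); P=X[r]; print('edge',np.percentile(P,[2,50,98],axis=0))
```

```text
t 48.62 pos [ 0.3027 -0.024   0.2595] x [ 0.032  0.999 -0.001] y [ 0.002 -0.001 -1.   ] F [ 0.8 -0.  -0.3] op 0.001 q [-0.32 -0.18 -0.67  1.07 -0.   -0.29]
((487.008544921875, -95.92981719970703), (108.70848083496094, 104.61457061767578), 88.43834686279297)
edge [[ 0.502  -0.2246  0.1081]
 [ 0.5091 -0.1729  0.1149]
 [ 0.5173 -0.1223  0.1235]]
edge [[ 0.4965 -0.2219  0.1083]
 [ 0.5035 -0.1717  0.1188]
 [ 0.5144 -0.1223  0.1246]]
```

View pics/s1.png

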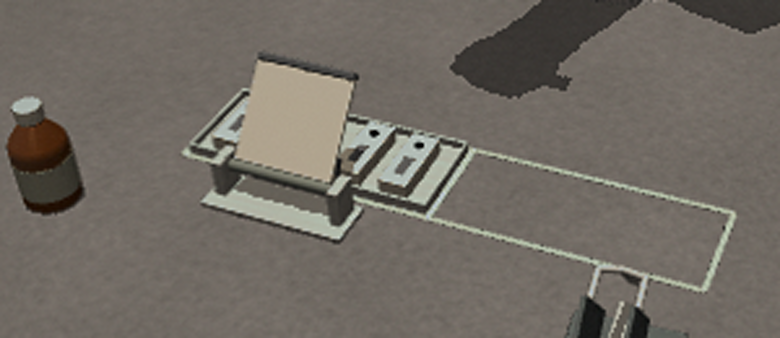

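View pics/s2.png

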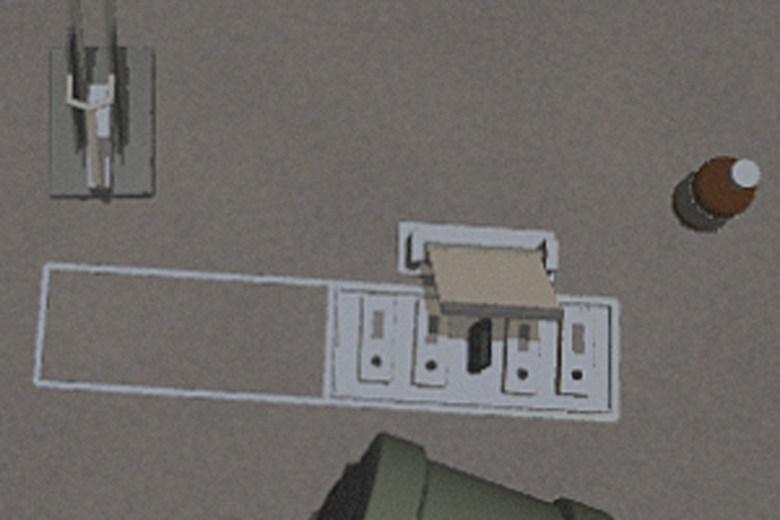

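The views show the shield at its forward stop, with its edge where it was at the start. The tray is square on the mark with four cassettes flat in it, the magazine is empty and the bottle is untouched. Handing in.

```bash
python3 -c "
from station import manip
print(manip.sign_off())"
```

```text
the job is handed in; nothing more can be done
None
```

The job is done and handed in at about 49 s. I tipped the shield back to its far stop, then drew all four cassettes out one at a time from the bottom. Each was laid flat on the tray floor before I drew the next. I slid the loaded tray onto the reading place and tipped the shield forward until it snapped over it.

**Last checks that passed:**
- The magazine is empty and the four cassettes lie flat in the tray.
- The tray is within about 1–2 mm of the reading mark's centre. Its turn is about −2.0°, the same as the mark's.
- The shield's edge reads the same as at the start, 0.115–0.119 m high over the tray.
- The bottle looked untouched and I never went near the tip rack. No beaker was visible. I checked the bottle by eye only and did not look at the rack again at the end.

**What did not go cleanly:**
- **Tray knocked:** right after I first released it on the mark, the tray sat about 12 mm off, so I gripped the fin again to correct it.
- **Correction jammed once:** the push towards +x pressed the tray down, with wrist force up to about 47 N vertically and 31 N sideways. I backed off at once.
- **Slight lift:** for the remaining small steps I took weight off the tray, and for a moment the grip carried nearly all of it. It may have come about 1 mm off the bench.
- **Hard touch-down:** the third cassette met the tray floor with about 18 N.
- **Cameras differed:** the two cameras differed by up to about 3 mm on the marks. I aimed between them and confirmed the final position in the top camera only, because the scene camera's view of the tray was partly blocked.

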